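Load the column deck and enable its places

ROBOT

A 6-joint arm with a two-finger parallel gripper is mounted at the origin on the work surface. World frame = base frame: x ahead of the robot, y to its left, z up, the work surface at z = 0. Lengths are in m, angles in degrees, forces in N, time in s.
With the tool pointing down it reaches from about 0.3 to 0.75 m from the base axis. Payload 8.5 kg.
Tool frame: the origin (TCP) lies midway between the tips of the shut fingers; the grasp point (between the pads) lies 19 mm behind it (env.tcp_to_grasp is the z of the grasp point in the tool frame, in m); z points along the fingers, y is the line along which they close (so a half turn about z gives the same grasp; the last joint's range is limited). The gripper opens to 85 mm and grips with 20 to 120 N. Pads are 22 mm wide; open, the fingers measure 114 mm over their backs; the gripper's body (76 mm by 85 mm) begins 54 mm behind the grasp point. The pads swing forward as they close: fully open they stand 13 mm farther back than shut.
Start: joints at [-81.263, 21.807, 74.336, -0, 83.858, -12.336], TCP at [0.198, -0.513, 0.231] pointing down, gripper open.
Joint ranges: [-178.18, 178.18], [-50.72, 133.34], [12.68, 142.11], [-81.47, 261.47], [9.98, 163.14], [-165.26, 165.26]. Speed limits (degrees/s): [136.94, 136.94, 180, 180, 180, 180].

INTERFACE

Orientations are given as a 3x3 rotation matrix whose columns are the frame's x, y, z axes.
In Python, from rig import env, imaging, job, models gives the robot as it stands. The module is installed in compiled form; this text tells all that it offers.
- The arm moves only by the tool jog_arm, never from a script. Its argument "plan" is text: rows parted by semicolons, each of 7 numbers parted by spaces: the turn, a rotation vector about the tool's x, y, z in degrees, then the shift along the tool's x, y, z in cm, then the closure in counts, from 0 (fully open) to 255 (shut). In form: rx ry rz x y z claw; .... A call has 1 to 10 rows; each row shifts and turns the commanded pose from where the row before left it, along the tool's axes as they then stand; what a row does not reach is not made up. A row lasts 1/12 s, in which the tool goes at most 41.7 mm and 7.16 degrees, less where a joint would pass 70% of its speed; a pose out of reach is approached as far as the arm can. A call with a gripper value outside its range is refused whole. The fingers move at their own pace and stop on an object; "grip_force" is the grip in N (left out, the last holds). Time passes only in rows, so rows that do not move let the fingers close. It gives the time, the measured TCP pose, the force, the opening and the grip force at its end, in the units of the state.
- env.observe(): the state, without advancing time (a new reading comes with each control period).
- imaging.get_image(name): name is "side" or "top"; returns a dict with "pixels" (480x640x3 uint8, red, green, blue), "depth" (480x640 float32, m along the optical axis (not along the pixel's ray), 0 where there is no reading), "fov_y" (degrees; the focal length in pixels is half the picture's height over the tangent of half this angle, whatever the lens; pixels are square), "cx", "cy" (the principal point, pixels), "world_from_camera" (4x4, takes a point from camera to world coordinates). Camera axes: x right, y down, z forward; pixel columns grow to the right and rows downward; lengths in m; the calibration is good to about 2 mm. A picture is of the moment at which its call begins.
- job.close_job(): hands the job in; it is judged then, once.
Trained networks look in the newest picture that a camera, given by its name, has taken for a name from the list of things; names that differ only in an ending like _2 or _b are one class to them, and where a whole thing is asked for, a point or a joint stands for the part that bears it (a point fixed in the world has none). Each returns a list of dicts, best first, with "confidence" (0 to 1); they miss things now and then, are a little off and sometimes report something else, mostly with a low value. They report only what shows in the picture. A call takes as long as a camera call. They do not tell look-alikes from the thing itself.
- models.outline_of(camera, query): "region" (480x640 bool, what is visible of it) and "bbox" ([centre column, centre row, width, height] in pixels, round what is visible of it).
- models.tip_of(camera, query): "at" ([column, row] in pixels: a listed point, or the origin of a listed thing).
The state is a dict: "time_s": time; "q": joint angles; "qvel": joint speeds; "joint_efforts": joint torques, N m; "position": TCP position; "tool_rot": TCP orientation; "ft_force": force on the tool from outside, world axes, zero at the start; "wrist_torque": the same for the moment, N m; "grip_width": finger opening in m; "gripper_force": force on a finger pad.
Only numpy, scipy, OpenCV 4.12 (cv2) and the standard library are available. Lean on these libraries where they do the work, as an engineer would, in place of code of your own. Each camera call takes 0.05 s, during which the arm holds its last target. There are 200 camera calls.

TASK

Lay each separation column that is out on the bench into the cradle made for its length, turned so that its nozzle goes into the slotted end stop, and slide it along until its nut is fully home against that stop. Once all are in, take the stylus from its stand and with its tip set the row of rockers, keeping the gripper's fingers off the switch box: on (far end, with the black bar, pressed down) for every place that now holds a column, off (near end down) for every empty place, whatever the last user left; the rockers stand in the same left-to-right order as the places. Then put the stylus back in its stand, fully home; do not shift or tip the bottle, the tip box or the jar.

Things in the scene. Friction and masses are not known exactly. Their poses are not given: they have to be found in the camera images.
- column_a: loose steel column, 85 mm long over its two hexagonal end nuts (each 18 mm long, 22 mm across flats); the bare tube between is 16 mm in diameter. A white nozzle, 8 mm in diameter, sticks out 14 mm from one nut only. About 0.18 kg. Origin on the axis, midway between the nuts' ends; x points to the nozzle. It lies on nut flats, origin 11 mm above their support. May be absent
- cradle_a: fixed cradle for the 85 mm column: 2 saddles 14 mm high, cheeks 30 mm apart and 22 mm high; end stops 97 mm apart, 30 mm high, one plain, one with a 14 mm slot for the nozzle; open in the middle for fingers. Origin on the deck surface, 42.5 mm from the slotted stop; x to that stop, z up. A column fully home has its origin 25 mm straight above this one
- column_b: loose steel column, 103 mm long over its two hexagonal end nuts (each 18 mm long, 22 mm across flats); the bare tube between is 16 mm in diameter. A white nozzle, 8 mm in diameter, sticks out 14 mm from one nut only. About 0.20 kg. Origin on the axis, midway between the nuts' ends; x points to the nozzle. It lies on nut flats, origin 11 mm above their support. May be absent
- cradle_b: fixed cradle for the 103 mm column: 2 saddles 14 mm high, cheeks 30 mm apart and 22 mm high; end stops 115 mm apart, 30 mm high, one plain, one with a 14 mm slot for the nozzle; open in the middle for fingers. Origin on the deck surface, 51.5 mm from the slotted stop; x to that stop, z up. A column fully home has its origin 25 mm straight above this one
- column_c: loose steel column, 121 mm long over its two hexagonal end nuts (each 18 mm long, 22 mm across flats); the bare tube between is 16 mm in diameter. A white nozzle, 8 mm in diameter, sticks out 14 mm from one nut only. About 0.22 kg. Origin on the axis, midway between the nuts' ends; x points to the nozzle. It lies on nut flats, origin 11 mm above their support. May be absent
- cradle_c: fixed cradle for the 121 mm column: 2 saddles 14 mm high, cheeks 30 mm apart and 22 mm high; end stops 133 mm apart, 30 mm high, one plain, one with a 14 mm slot for the nozzle; open in the middle for fingers. Origin on the deck surface, 60.5 mm from the slotted stop; x to that stop, z up. A column fully home has its origin 25 mm straight above this one
- column_d: loose steel column, 139 mm long over its two hexagonal end nuts (each 18 mm long, 22 mm across flats); the bare tube between is 16 mm in diameter. A white nozzle, 8 mm in diameter, sticks out 14 mm from one nut only. About 0.24 kg. Origin on the axis, midway between the nuts' ends; x points to the nozzle. It lies on nut flats, origin 11 mm above their support. May be absent
- cradle_d: fixed cradle for the 139 mm column: 2 saddles 14 mm high, cheeks 30 mm apart and 22 mm high; end stops 151 mm apart, 30 mm high, one plain, one with a 14 mm slot for the nozzle; open in the middle for fingers. Origin on the deck surface, 69.5 mm from the slotted stop; x to that stop, z up. A column fully home has its origin 25 mm straight above this one
- column_e: loose steel column, 157 mm long over its two hexagonal end nuts (each 18 mm long, 22 mm across flats); the bare tube between is 16 mm in diameter. A white nozzle, 8 mm in diameter, sticks out 14 mm from one nut only. About 0.26 kg. Origin on the axis, midway between the nuts' ends; x points to the nozzle. It lies on nut flats, origin 11 mm above their support. May be absent
- cradle_e: fixed cradle for the 157 mm column: 2 saddles 14 mm high, cheeks 30 mm apart and 22 mm high; end stops 169 mm apart, 30 mm high, one plain, one with a 14 mm slot for the nozzle; open in the middle for fingers. Origin on the deck surface, 78.5 mm from the slotted stop; x to that stop, z up. A column fully home has its origin 25 mm straight above this one
- deck: fixed white box 210 x 270 mm, 30 mm high, carrying the five parallel cradles, whose order differs from start to start. Their centre lines lie at deck y = +104, +52, 0, -52, -104 mm: places 1 to 5 from the left. Origin under its centre; x along the cradles to the slotted stops (away from the robot), y to the left, z up
- switchbox: fixed grey box 75 x 150 mm, 40 mm high, with a row of five small white rockers on top, each 28 mm (box x) x 15 mm (y) x 10 mm high, tipping about its middle (axis along box y), which lies at box x = 0, z = 43 mm, y = +48, +24, 0, -24, -48 mm for rockers 1 to 5. Origin under the box's centre; x away from the robot, y to the left, z up
- rocker_1 (a joint): tilt of rocker 1 of 5 from the left, which belongs to place 1 of the deck, rad: -0.2 = off (end nearer the robot is down), +0.2 = on (far end, with a small black bar, pressed down). About 2 N pressed 9 to 10 mm beyond the pivot tips it, and it stays where it is left
- rocker_2 (a joint): tilt of rocker 2 of 5 from the left, which belongs to place 2 of the deck, rad: -0.2 = off (end nearer the robot is down), +0.2 = on (far end, with a small black bar, pressed down). About 2 N pressed 9 to 10 mm beyond the pivot tips it, and it stays where it is left
- rocker_3 (a joint): tilt of rocker 3 of 5 from the left, which belongs to place 3 of the deck, rad: -0.2 = off (end nearer the robot is down), +0.2 = on (far end, with a small black bar, pressed down). About 2 N pressed 9 to 10 mm beyond the pivot tips it, and it stays where it is left
- rocker_4 (a joint): tilt of rocker 4 of 5 from the left, which belongs to place 4 of the deck, rad: -0.2 = off (end nearer the robot is down), +0.2 = on (far end, with a small black bar, pressed down). About 2 N pressed 9 to 10 mm beyond the pivot tips it, and it stays where it is left
- rocker_5 (a joint): tilt of rocker 5 of 5 from the left, which belongs to place 5 of the deck, rad: -0.2 = off (end nearer the robot is down), +0.2 = on (far end, with a small black bar, pressed down). About 2 N pressed 9 to 10 mm beyond the pivot tips it, and it stays where it is left
- stand: fixed blue block 50 x 50 mm, 70 mm high, with one upright round hole in the middle of its top (13 mm wide with a bevelled mouth, 66 mm deep) that holds the stylus. Origin under its centre
- stylus: loose stylus, 40 g, upright in the stand: a round black grip 16 mm in diameter and 45 mm long, below it a thin rod 8 mm in diameter and 60 mm long with a round tip. Origin at the shoulder (underside of the grip, on the axis), which rests on the top of the stand; z up along the grip, the tip ends 60 mm below the origin
- bottle: bystander: glass bottle, 60 mm in diameter, 120 mm high, origin under its centre
- tipbox: bystander: orange tip box 85 x 120 x 55 mm, origin under its centre
- jar: bystander: glass jar with white lid, 60 mm in diameter and 60 mm high, origin under its centre
Not all that is in view belongs to the job. Leave any orange look-alike of the column_c alone.

How it is judged (in metres and radians):
On the way, in this order (a step that is already met when the one before it is completed fails the run):
1. every column present lies in the cradle for its length, nozzle in the slotted stop, nut home against it (x of column_a in the frame of cradle_a between -0.004 and 0.004 m and y of column_a in the frame of cradle_a between -0.006 and 0.006 m and z of column_a in the frame of cradle_a between 0.02 and 0.03 m and angle between the x axis of column_a and the x axis of cradle_a, either way round below 0.08 rad and x of switchbox in the frame of column_a below -0.05 m and x of column_b in the frame of cradle_b between -0.004 and 0.004 m and y of column_b in the frame of cradle_b between -0.006 and 0.006 m and z of column_b in the frame of cradle_b between 0.02 and 0.03 m and angle between the x axis of column_b and the x axis of cradle_b, either way round below 0.08 rad and x of switchbox in the frame of column_b below -0.05 m and x of column_c in the frame of cradle_c between -0.004 and 0.004 m and y of column_c in the frame of cradle_c between -0.006 and 0.006 m and z of column_c in the frame of cradle_c between 0.02 and 0.03 m and angle between the x axis of column_c and the x axis of cradle_c, either way round below 0.08 rad and x of switchbox in the frame of column_c below -0.05 m and x of column_d in the frame of cradle_d between -0.004 and 0.004 m and y of column_d in the frame of cradle_d between -0.006 and 0.006 m and z of column_d in the frame of cradle_d between 0.02 and 0.03 m and angle between the x axis of column_d and the x axis of cradle_d, either way round below 0.08 rad and x of switchbox in the frame of column_d below -0.05 m and x of column_e in the frame of cradle_e between -0.004 and 0.004 m and y of column_e in the frame of cradle_e between -0.006 and 0.006 m and z of column_e in the frame of cradle_e between 0.02 and 0.03 m and angle between the x axis of column_e and the x axis of cradle_e, either way round below 0.08 rad and x of switchbox in the frame of column_e below -0.05 m), for 0.2 s.
2. the stylus is held clear of its stand (z of stylus in the frame of stand above 0.09 m and contact force between the fingers and stylus above 0.5 N), for 0.1 s.
3. with the stylus out of its stand, one of rockers 1, 2, 4 and 5 (which start off) is on (value of joint any of rocker_1, rocker_2, rocker_4, rocker_5 above 0.12 rad and z of stylus in the frame of stand above 0.09 m), for 0.2 s.
At the end, for the whole second after the job is handed in: Columns at rest in their cradles (home to 4 mm, 6 mm across, 5 mm in height, 0.08 rad), nozzles at the slotted stops; rockers of occupied places on (above 0.12 rad), the others off (below -0.12 rad); stylus in its stand (6 mm sideways and in height, 0.12 rad) (all of step 1 and (not ((y of column_a in the frame of deck between 0.084 and 0.124 m and x of column_a in the frame of deck between -0.1 and 0.1 m and z of column_a in the frame of deck between 0.04 and 0.07 m) or (y of column_b in the frame of deck between 0.084 and 0.124 m and x of column_b in the frame of deck between -0.1 and 0.1 m and z of column_b in the frame of deck between 0.04 and 0.07 m) or (y of column_c in the frame of deck between 0.084 and 0.124 m and x of column_c in the frame of deck between -0.1 and 0.1 m and z of column_c in the frame of deck between 0.04 and 0.07 m) or (y of column_d in the frame of deck between 0.084 and 0.124 m and x of column_d in the frame of deck between -0.1 and 0.1 m and z of column_d in the frame of deck between 0.04 and 0.07 m) or (y of column_e in the frame of deck between 0.084 and 0.124 m and x of column_e in the frame of deck between -0.1 and 0.1 m and z of column_e in the frame of deck between 0.04 and 0.07 m)) or value of joint rocker_1 above 0.12 rad) and ((y of column_a in the frame of deck between 0.084 and 0.124 m and x of column_a in the frame of deck between -0.1 and 0.1 m and z of column_a in the frame of deck between 0.04 and 0.07 m) or (y of column_b in the frame of deck between 0.084 and 0.124 m and x of column_b in the frame of deck between -0.1 and 0.1 m and z of column_b in the frame of deck between 0.04 and 0.07 m) or (y of column_c in the frame of deck between 0.084 and 0.124 m and x of column_c in the frame of deck between -0.1 and 0.1 m and z of column_c in the frame of deck between 0.04 and 0.07 m) or (y of column_d in the frame of deck between 0.084 and 0.124 m and x of column_d in the frame of deck between -0.1 and 0.1 m and z of column_d in the frame of deck between 0.04 and 0.07 m) or (y of column_e in the frame of deck between 0.084 and 0.124 m and x of column_e in the frame of deck between -0.1 and 0.1 m and z of column_e in the frame of deck between 0.04 and 0.07 m) or value of joint rocker_1 below -0.12 rad) and (not ((y of column_a in the frame of deck between 0.032 and 0.072 m and x of column_a in the frame of deck between -0.1 and 0.1 m and z of column_a in the frame of deck between 0.04 and 0.07 m) or (y of column_b in the frame of deck between 0.032 and 0.072 m and x of column_b in the frame of deck between -0.1 and 0.1 m and z of column_b in the frame of deck between 0.04 and 0.07 m) or (y of column_c in the frame of deck between 0.032 and 0.072 m and x of column_c in the frame of deck between -0.1 and 0.1 m and z of column_c in the frame of deck between 0.04 and 0.07 m) or (y of column_d in the frame of deck between 0.032 and 0.072 m and x of column_d in the frame of deck between -0.1 and 0.1 m and z of column_d in the frame of deck between 0.04 and 0.07 m) or (y of column_e in the frame of deck between 0.032 and 0.072 m and x of column_e in the frame of deck between -0.1 and 0.1 m and z of column_e in the frame of deck between 0.04 and 0.07 m)) or value of joint rocker_2 above 0.12 rad) and ((y of column_a in the frame of deck between 0.032 and 0.072 m and x of column_a in the frame of deck between -0.1 and 0.1 m and z of column_a in the frame of deck between 0.04 and 0.07 m) or (y of column_b in the frame of deck between 0.032 and 0.072 m and x of column_b in the frame of deck between -0.1 and 0.1 m and z of column_b in the frame of deck between 0.04 and 0.07 m) or (y of column_c in the frame of deck between 0.032 and 0.072 m and x of column_c in the frame of deck between -0.1 and 0.1 m and z of column_c in the frame of deck between 0.04 and 0.07 m) or (y of column_d in the frame of deck between 0.032 and 0.072 m and x of column_d in the frame of deck between -0.1 and 0.1 m and z of column_d in the frame of deck between 0.04 and 0.07 m) or (y of column_e in the frame of deck between 0.032 and 0.072 m and x of column_e in the frame of deck between -0.1 and 0.1 m and z of column_e in the frame of deck between 0.04 and 0.07 m) or value of joint rocker_2 below -0.12 rad) and (not ((y of column_a in the frame of deck between -0.02 and 0.02 m and x of column_a in the frame of deck between -0.1 and 0.1 m and z of column_a in the frame of deck between 0.04 and 0.07 m) or (y of column_b in the frame of deck between -0.02 and 0.02 m and x of column_b in the frame of deck between -0.1 and 0.1 m and z of column_b in the frame of deck between 0.04 and 0.07 m) or (y of column_c in the frame of deck between -0.02 and 0.02 m and x of column_c in the frame of deck between -0.1 and 0.1 m and z of column_c in the frame of deck between 0.04 and 0.07 m) or (y of column_d in the frame of deck between -0.02 and 0.02 m and x of column_d in the frame of deck between -0.1 and 0.1 m and z of column_d in the frame of deck between 0.04 and 0.07 m) or (y of column_e in the frame of deck between -0.02 and 0.02 m and x of column_e in the frame of deck between -0.1 and 0.1 m and z of column_e in the frame of deck between 0.04 and 0.07 m)) or value of joint rocker_3 above 0.12 rad) and ((y of column_a in the frame of deck between -0.02 and 0.02 m and x of column_a in the frame of deck between -0.1 and 0.1 m and z of column_a in the frame of deck between 0.04 and 0.07 m) or (y of column_b in the frame of deck between -0.02 and 0.02 m and x of column_b in the frame of deck between -0.1 and 0.1 m and z of column_b in the frame of deck between 0.04 and 0.07 m) or (y of column_c in the frame of deck between -0.02 and 0.02 m and x of column_c in the frame of deck between -0.1 and 0.1 m and z of column_c in the frame of deck between 0.04 and 0.07 m) or (y of column_d in the frame of deck between -0.02 and 0.02 m and x of column_d in the frame of deck between -0.1 and 0.1 m and z of column_d in the frame of deck between 0.04 and 0.07 m) or (y of column_e in the frame of deck between -0.02 and 0.02 m and x of column_e in the frame of deck between -0.1 and 0.1 m and z of column_e in the frame of deck between 0.04 and 0.07 m) or value of joint rocker_3 below -0.12 rad) and (not ((y of column_a in the frame of deck between -0.072 and -0.032 m and x of column_a in the frame of deck between -0.1 and 0.1 m and z of column_a in the frame of deck between 0.04 and 0.07 m) or (y of column_b in the frame of deck between -0.072 and -0.032 m and x of column_b in the frame of deck between -0.1 and 0.1 m and z of column_b in the frame of deck between 0.04 and 0.07 m) or (y of column_c in the frame of deck between -0.072 and -0.032 m and x of column_c in the frame of deck between -0.1 and 0.1 m and z of column_c in the frame of deck between 0.04 and 0.07 m) or (y of column_d in the frame of deck between -0.072 and -0.032 m and x of column_d in the frame of deck between -0.1 and 0.1 m and z of column_d in the frame of deck between 0.04 and 0.07 m) or (y of column_e in the frame of deck between -0.072 and -0.032 m and x of column_e in the frame of deck between -0.1 and 0.1 m and z of column_e in the frame of deck between 0.04 and 0.07 m)) or value of joint rocker_4 above 0.12 rad) and ((y of column_a in the frame of deck between -0.072 and -0.032 m and x of column_a in the frame of deck between -0.1 and 0.1 m and z of column_a in the frame of deck between 0.04 and 0.07 m) or (y of column_b in the frame of deck between -0.072 and -0.032 m and x of column_b in the frame of deck between -0.1 and 0.1 m and z of column_b in the frame of deck between 0.04 and 0.07 m) or (y of column_c in the frame of deck between -0.072 and -0.032 m and x of column_c in the frame of deck between -0.1 and 0.1 m and z of column_c in the frame of deck between 0.04 and 0.07 m) or (y of column_d in the frame of deck between -0.072 and -0.032 m and x of column_d in the frame of deck between -0.1 and 0.1 m and z of column_d in the frame of deck between 0.04 and 0.07 m) or (y of column_e in the frame of deck between -0.072 and -0.032 m and x of column_e in the frame of deck between -0.1 and 0.1 m and z of column_e in the frame of deck between 0.04 and 0.07 m) or value of joint rocker_4 below -0.12 rad) and (not ((y of column_a in the frame of deck between -0.124 and -0.084 m and x of column_a in the frame of deck between -0.1 and 0.1 m and z of column_a in the frame of deck between 0.04 and 0.07 m) or (y of column_b in the frame of deck between -0.124 and -0.084 m and x of column_b in the frame of deck between -0.1 and 0.1 m and z of column_b in the frame of deck between 0.04 and 0.07 m) or (y of column_c in the frame of deck between -0.124 and -0.084 m and x of column_c in the frame of deck between -0.1 and 0.1 m and z of column_c in the frame of deck between 0.04 and 0.07 m) or (y of column_d in the frame of deck between -0.124 and -0.084 m and x of column_d in the frame of deck between -0.1 and 0.1 m and z of column_d in the frame of deck between 0.04 and 0.07 m) or (y of column_e in the frame of deck between -0.124 and -0.084 m and x of column_e in the frame of deck between -0.1 and 0.1 m and z of column_e in the frame of deck between 0.04 and 0.07 m)) or value of joint rocker_5 above 0.12 rad) and ((y of column_a in the frame of deck between -0.124 and -0.084 m and x of column_a in the frame of deck between -0.1 and 0.1 m and z of column_a in the frame of deck between 0.04 and 0.07 m) or (y of column_b in the frame of deck between -0.124 and -0.084 m and x of column_b in the frame of deck between -0.1 and 0.1 m and z of column_b in the frame of deck between 0.04 and 0.07 m) or (y of column_c in the frame of deck between -0.124 and -0.084 m and x of column_c in the frame of deck between -0.1 and 0.1 m and z of column_c in the frame of deck between 0.04 and 0.07 m) or (y of column_d in the frame of deck between -0.124 and -0.084 m and x of column_d in the frame of deck between -0.1 and 0.1 m and z of column_d in the frame of deck between 0.04 and 0.07 m) or (y of column_e in the frame of deck between -0.124 and -0.084 m and x of column_e in the frame of deck between -0.1 and 0.1 m and z of column_e in the frame of deck between 0.04 and 0.07 m) or value of joint rocker_5 below -0.12 rad) and horizontal distance between stylus and stand below 0.006 m and z of stylus in the frame of stand between 0.064 and 0.076 m and angle between stylus's own z axis and vertical below 0.12 rad and linear speed of each of column_a, column_b, column_c, column_d, column_e below 0.02 m/s); the robot touches nothing.
It fails at once if the fingers touch the switch box or its rockers (contact force between the fingers and switchbox above 1 N).
It fails at once if the bottle, tip box or jar is shifted by more than 20 mm or tipped (distance of any of bottle, tipbox, jar from where it was at the start of the episode above 0.02 m or angle between any of bottle, tipbox, jar's own z axis and vertical above 0.2 rad).
Of column_a, column_b, column_c, column_d, column_e only 3 to 4 are there at a start; the rules pass over those that are not, and their reading is None.
At some moment in a run one of column_a, column_b, column_c, column_d, column_e may be knocked a few centimetres aside while the robot is not near it.
It also fails if it takes over 210 s, if anything falls off the work surface, if the arm or the gripper's body presses on something with over 40 N, if the wrist force passes 120 N, or if a joint passes its speed limit or range.

## Working session

There is one attempt and no reset: what is moved stays moved. The work goes in short steps, Python scripts to look and compute and a tool call to move; the robot and the scene stay as the last step left them, time stands still between calls to the robot, and variables do not carry over. Pictures are saved under pics/ and viewed, at most 14 in all, crops included, and the job is handed in when it is done.

Besides the shell and the picture viewer there is one more tool, called after "Request:" as a command line: name --argument value ..., lists and objects as JSON in quotes. jog_arm: Moves the arm, as the interface text tells. Its arguments: {"type":"object","properties":{"plan":{"type":"string"},"grip_force":{"type":"number"}},"required":["plan"]}

```bash
mkdir -p pics
cat > h.py <<'E'
import numpy as np, cv2
from rig import env, imaging, job, models
def img(n,save=None):
    d=imaging.get_image(n)
    if save: cv2.imwrite('pics/'+save+'.png',d['pixels'][:,:,::-1])
    h,w=d['depth'].shape; f=h/2/np.tan(np.radians(d['fov_y'])/2)
    v,u=np.mgrid[:h,:w]; z=d['depth']
    P=np.stack([(u-d['cx'])/f*z,(v-d['cy'])/f*z,z,np.ones_like(z)],-1)@d['world_from_camera'].T
    d['P']=P[...,:3]; d['f']=f; return d
E
python3 - <<'E'
from h import *
s=env.observe(); print({k:np.round(v,3).tolist() for k,v in s.items()}, env.tcp_to_grasp)
for n in('top','side'):
    d=img(n,n+'0'); print(n,d['f'],d['cx'],d['cy'],np.round(d['world_from_camera'],3).tolist())
    for q in ['column_a','column_b','column_c','column_d','column_e','cradle_a','cradle_c','deck','switchbox','stand','stylus','bottle','tipbox','jar','rocker_1']:
        for r in models.outline_of(n,q)[:6]:
            m=r['region']&(d['depth']>0); p=d['P'][m]
            if len(p): print(q,round(r['confidence'],2),np.round(r['bbox']).tolist(),np.round(np.median(p,0),3),np.round(p.max(0),3))
E
```

```text
{'time_s': 0.0, 'q': [-81.263, 21.84, 74.387, 0.001, 83.858, -12.336], 'qvel': [-0.02, -0.01, 0.014, -0.017, 0.013, -0.038], 'joint_efforts': [0.002, -44.846, -23.128, -0.0, 0.005, -0.0], 'position': [0.198, -0.513, 0.231], 'tool_rot': [[0.933, 0.36, -0.0], [0.36, -0.933, 0.001], [0.0, -0.001, -1.0]], 'ft_force': [0.058, 0.126, -0.034], 'wrist_torque': [0.024, -0.054, -0.027], 'gripper_force': 0.0, 'grip_width': 0.086} -0.0187
top 522.3898937012832 319.14334664624386 237.61370600885775 [[-0.005, -0.984, 0.177, 0.309], [-1.0, 0.005, -0.001, -0.023], [-0.0, -0.177, -0.984, 1.294], [0.0, 0.0, 0.0, 1.0]]
column_a 0.95 [169.0, 189.0, 58.0, 13.0] [0.664 0.35  0.016] [0.685 0.431 0.029]
column_a 0.91 [264.0, 240.0, 20.0, 67.0] [0.53  0.109 0.017] [0.618 0.131 0.029]
column_a 0.81 [211.0, 254.0, 14.0, 61.0] [0.495 0.244 0.017] [0.575 0.262 0.028]
column_a 0.79 [185.0, 254.0, 9.0, 56.0] [0.492 0.315 0.017] [0.569 0.332 0.027]
column_a 0.58 [240.0, 236.0, 16.0, 36.0] [0.542 0.178 0.017] [0.593 0.2   0.028]
column_a 0.57 [391.0, 288.0, 9.0, 18.0] [ 0.411 -0.188  0.047] [ 0.425 -0.18   0.054]
co
[... 7031 characters left out ...]
3 0.065 0.064] [0.914 0.121 0.126]
tipbox 0.69 [181.0, 249.0, 65.0, 56.0] [0.724 0.191 0.054] [0.788 0.237 0.062]
jar 0.63 [464.0, 206.0, 9.0, 28.0] [ 0.309 -0.371  0.036] [ 0.324 -0.354  0.068]
jar 0.51 [352.0, 237.0, 6.0, 22.0] [ 0.424 -0.012  0.099] [ 0.51  -0.006  0.12 ]
rocker_1 0.55 [401.0, 220.0, 11.0, 3.0] [ 0.406 -0.206  0.049] [ 0.421 -0.2    0.054]
rocker_1 0.54 [387.0, 226.0, 11.0, 8.0] [ 0.413 -0.16   0.049] [ 0.427 -0.15   0.054]
rocker_1 0.5 [411.0, 213.0, 8.0, 6.0] [ 0.407 -0.254  0.05 ] [0.415 0.02  0.235]
rocker_1 0.49 [406.0, 214.0, 20.0, 8.0] [ 0.406 -0.23   0.049] [ 0.421 -0.21   0.055]
rocker_1 0.38 [394.0, 221.0, 15.0, 8.0] [ 0.412 -0.184  0.049] [ 0.426 -0.174  0.055]
```

Run:
```python
import cv2
a=cv2.imread('pics/top0.png')[120:350,130:500]; cv2.imwrite('pics/topc.png',cv2.resize(a,None,fx=2.1,fy=2.1,interpolation=cv2.INTER_CUBIC))
```

```text
(no output)
```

View pics/topc.png

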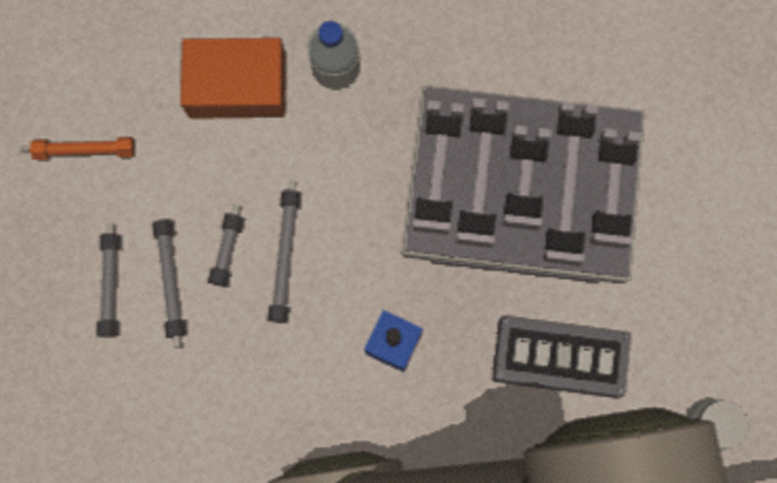

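View pics/side0.png

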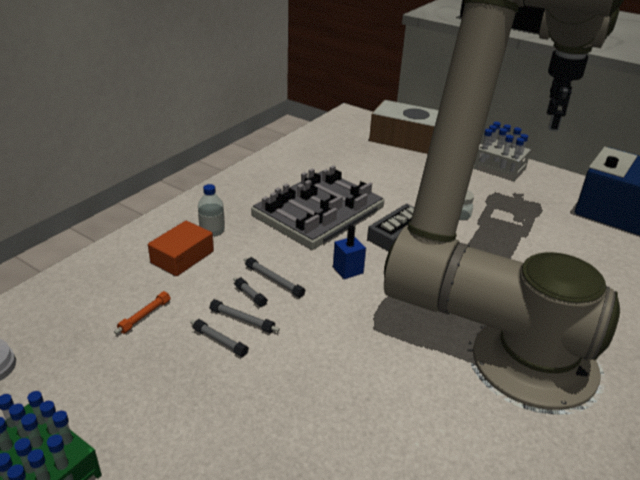

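Four grey columns show in the crop at (110,280), (170,280, nozzle towards the robot), (226,248) and (285,255). The orange look-alike is at (80,148). The deck is on the right, with the rockers in front of it and the stand at (393,340). Next I'll compute the poses.

```bash
cat >> h.py <<'E'
def unproj(d,uv,z):
    uv=np.asarray(uv,float); W=d['world_from_camera']
    r=np.stack([(uv[:,0]-d['cx'])/d['f'],(uv[:,1]-d['cy'])/d['f'],np.ones(len(uv))],-1)@W[:3,:3].T
    t=(z-W[2,3])/r[:,2]; return W[:3,3]+r*t[:,None]
def columns(d,name='top',z=.011):
    """(centre xy, axis deg to the nozzle, length, white-end scores) for grey columns"""
    out=[]
    for r in models.outline_of(name,'column_c'):
        m=r['region']; c=d['pixels'][m].astype(int)
        if len(c)<60 or r['bbox'][2:].max()<25 if hasattr(r['bbox'],'max') else max(r['bbox'][2:])<25: continue
        if np.median(c[:,0]-c[:,2])>40: continue
        v,u=np.nonzero(m); p=unproj(d,np.c_[u,v],z)[:,:2]
        g=c.sum(1)/3; dark=g<np.percentile(g,20)+12
        cc=p.mean(0); a=np.linalg.svd(p-cc)[2][0]; s=(p-cc)@a
        n1=s[dark&(s>0)]; n2=s[dark&(s<0)]; e=(np.median(n1)+np.median(n2))/2; L=np.median(n1)-np.median(n2)+18e-3
        c0=cc+a*e; s=s-e
        hi,lo=np.percentile(s,99),-np.percentile(s,1); sg=1 if hi>lo else -1
        ax=a*sg; out.append((c0,np.degrees(np.arctan2(ax[1],ax[0])),L,hi,lo,r['confidence']))
    return out
E
python3 - <<'E'
from h import *
d=img('top')
for o in columns(d): print(np.round(o[0],4),round(o[1],1),'L',round(o[2]*1e3,1),np.round(np.array(o[3:5])*1e3,1),round(o[5],2))
P=d['P']; A=(P[...,0]>.46)&(P[...,0]<.78)&(P[...,1]<-.02)&(P[...,1]>-.34)
m=A&(P[...,2]>.022)&(P[...,2]<.036)
q=P[A&(P[...,2]>.022)&(P[...,2]<.075)][:,:2]
# deck: project silhouettes; robust rect by quantile per angle
for name,pts in(('all',q),):
    (c,s,a)=cv2.minAreaRect((pts*1000).astype(np.float32)); print('rect',c,s,a)
best=[]
for t in np.arange(-10,10,.25):
    R=np.array([[np.cos(np.radians(t)),np.sin(np.radians(t))],[-np.sin(np.radians(t)),np.cos(np.radians(t))]]); k=q@R.T
    lo,hi=np.percentile(k,.7,0),np.percentile(k,99.3,0); best.append((np.prod(hi-lo),t,(lo+hi)/2@R,hi-lo))
b=min(best,key=lambda x:x[0]); print('deck',b)
t=np.radians(b[1]); R=np.array([[np.cos(t),np.sin(t)],[-np.sin(t),np.cos(t)]]); k=(P[...,:2]-b[2])@R.T
hm=A&(P[...,2]>.055)&(P[...,2]<.068)
for i,y in enumerate([104,52,0,-52,-104]):
    w=hm&(abs(k[...,1]*1000-y)<24); x=k[w][:,0]*1000; yy=k[w][:,1]*1000
    print(i+1,len(x),'x',np.round(np.sort(x)[[0,1,2,-3,-2,-1]]),'med lo/hi',np.median(x[x<0]),np.median(x[x>0]),'y',yy.mean()-y)
# switch box and stand
m=(P[...,2]>.036)&(P[...,2]<.06)&(P[...,0]>.35)&(P[...,0]<.47)&(P[...,1]<-.12)&(P[...,1]>-.3); print('box',cv2.minAreaRect((P[m][:,:2]*1000).astype(np.float32)))
for r in models.outline_of('top','rocker_1')[:7]:
    mm=r['region']; v,u=np.nonzero(mm); print('rk',round(r['confidence'],2),np.round(unproj(d,[[u.mean(),v.mean()]],.045)[0],4))
m=(P[...,2]>.062)&(P[...,2]<.08)&(abs(P[...,0]-.42)<.05)&(abs(P[...,1]+.018)<.05); print('stand',cv2.minAreaRect((P[m][:,:2]*1000).astype(np.float32)))
m=(P[...,2]>.10)&(P[...,2]<.125)&(abs(P[...,0]-.42)<.05)&(abs(P[...,1]+.018)<.05); print('grip',P[m].mean(0),cv2.minAreaRect((P[m][:,:2]*1000).astype(np.float32)))
E
```

```text
[0.5057 0.2458] -171.3 L 138.9 [79.3 70.3] 0.97
[0.5315 0.1097] -5.6 L 156.6 [78.6 88.2] 0.69
[0.4977 0.3174] 0.5 L 120.7 [58.9 69.1] 0.62
[0.5388 0.1793] -13.1 L 85.0 [42.2 51.7] 0.58
rect (615.90234375, -175.7256317138672) (269.6106872558594, 213.46881103515625) 82.5339584350586
deck (np.float64(0.053810204792916656), np.float64(-7.75), array([ 0.61623134, -0.17529809]), array([0.20399037, 0.26378796]))
1 122 x [-76. -76. -76.  75.  75.  76.] med lo/hi -71.60927860089306 68.52019226085412 y -0.23588109086377074
2 120 x [-85. -85. -85.  85.  85.  86.] med lo/hi -80.82682616330521 78.65982822526212 y -0.7654095205640274
3 118 x [-58. -57. -57.  58.  59.  59.] med lo/hi -53.92939293928102 52.20835707742969 y 0.07458436235900386
4 121 x [-93. -93. -93.  94.  95.  95.] med lo/hi -88.6972209168091 87.93706615976319 y -0.40045169340275066
5 126 x [-66. -66. -66.  68.  68.  69.] med lo/hi -61.342791989151145 61.93422291395896 y 0.7100605184058395
box ((409.1280517578125, -212.3188018798828), (149.98728942871094, 74.8110580444336), 82.12024688720703)
rk 0.65 [0.5357 0.1732 0.045 ]
rk 0.52 [ 0.4096 -0.2123  0.045 ]
rk 0.38 [ 0.416 -0.165  0.045]
stand ((426.7359313964844, -19.183860778808594), (49.59333038330078, 50.38866424560547), 63.3233757019043)
grip [ 0.42645794 -0.01908428  0.1136891 ] ((427.0058288574219, -18.751304626464844), (13.600074768066406, 13.875348091125488), 89.70403289794922)
```

```bash
cat > go.py <<'E'
import sys
from h import *
def rel(x,y,z,psi):
    s=env.observe(); p=np.array(s['position']); R=np.array(s['tool_rot']); p0=np.degrees(np.arctan2(R[1,0],R[0,0]))
    rz=(p0-psi+180)%360-180
    t=np.radians(psi); D=np.array([x,y,z])-p
    print('at',np.round(p,4),'psi',round(p0,1),'tilt',np.round(R[:2,2],4),'-> rz',round(rz,1),'then cm x',round(100*(D[0]*np.cos(t)+D[1]*np.sin(t)),2),'y',round(100*(D[0]*np.sin(t)-D[1]*np.cos(t)),2),'z',round(-100*D[2],2))
if __name__=='__main__': rel(*map(float,sys.argv[1:]))
E
python3 go.py .5315 .1097 .10 -5.6
```

```text
at [ 0.1977 -0.5132  0.2313] psi 21.1 tilt [-0. -0.] -> rz 26.7 then cm x 27.14 y -65.25 z 13.13
```

Request:
jog_arm --plan "0 0 6.7 0 0 0 130; 0 0 6.7 0 0 0 130; 0 0 6.7 0 0 0 130; 0 0 6.6 0 0 0 130; 0 0 0 1.36 -3.26 0 130; 0 0 0 1.36 -3.26 0 130; 0 0 0 1.36 -3.26 0 130; 0 0 0 1.36 -3.26 0 130; 0 0 0 1.36 -3.26 0 130; 0 0 0 1.36 -3.26 0 130" --grip_force 60

```text
time_s: 2.58
position: [0.2986, -0.325, 0.2314]
tool_rot: [[0.995, -0.098, 0.0], [-0.098, -0.995, -0.0], [0.0, 0.0, -1.0]]
ft_force: [0.5, -0.6, -0.0]
grip_width: 0.0417
gripper_force: 0.0
```

Request:
jog_arm --plan "0 0 0 1.36 -3.26 0 130; 0 0 0 1.36 -3.26 0 130; 0 0 0 1.36 -3.26 0 130; 0 0 0 1.36 -3.26 0 130; 0 0 0 1.36 -3.26 0 130; 0 0 0 1.36 -3.26 0 130; 0 0 0 1.36 -3.26 0 130; 0 0 0 1.36 -3.26 0 130; 0 0 0 1.36 -3.26 0 130; 0 0 0 1.36 -3.26 0 130"

```text
time_s: 3.42
position: [0.466, -0.0136, 0.2315]
tool_rot: [[0.995, -0.098, 0.0], [-0.098, -0.995, -0.0], [0.0, 0.0, -1.0]]
ft_force: [0.7, -0.8, 1.0]
grip_width: 0.042
gripper_force: 0.0
```

Request:
jog_arm --plan "0 0 0 1.3 -3.2 0 130; 0 0 0 1.3 -3.2 0 130; 0 0 0 1.3 -3.2 0 130; 0 0 0 1.3 -3.2 0 130; 0 0 0 0 0 3.3 130; 0 0 0 0 0 3.3 130; 0 0 0 0 0 3.3 130; 0 0 0 0 0 3.2 130; 0 0 0 0 0 0 130"

```text
time_s: 4.17
position: [0.5269, 0.1069, 0.0952]
tool_rot: [[0.995, -0.098, -0.01], [-0.098, -0.995, 0.0], [-0.01, 0.001, -1.0]]
ft_force: [-1.0, -0.4, -0.4]
grip_width: 0.0419
gripper_force: 0.0
```

```bash
cat > cols.py <<'E'
from h import *
for n in ('top','side'):
    d=img(n)
    for o in columns(d,n): print(n,np.round(o[0],4),round(o[1],1),'L',round(o[2]*1e3,1),np.round(np.array(o[3:5])*1e3,1),round(o[5],2))
E
python3 cols.py; python3 go.py .5315 .1097 .003 -5.6
```

```text
top [0.4976 0.3172] 0.1 L 120.7 [61.  71.7] 0.8
side [0.5088 0.2459] -170.6 L 139.4 [79.5 72.7] 0.93
side [0.5355 0.109 ] -6.1 L 160.2 [85.8 88.7] 0.9
side [0.5435 0.1783] 165.3 L 89.5 [53.1 52.8] 0.71
side [0.5017 0.318 ] -0.6 L 125.1 [68.8 69.2] 0.59
at [0.5309 0.1068 0.1024] psi -5.6 tilt [ 0.0036 -0.0001] -> rz -0.0 then cm x 0.03 y -0.3 z 9.94
```

Request:
jog_arm --plan "0 0 0 0 -0.3 3 130; 0 0 0 0 0 3 130; 0 0 0 0 0 2.5 130; 0 0 0 0 0 1.3 130; 0 0 0 0 0 0 130; 0 0 0 0 0 0 220; 0 0 0 0 0 0 220; 0 0 0 0 0 0 220; 0 0 0 0 0 0 220; 0 0 0 0 0 0 220"

```text
time_s: 5.2
position: [0.5314, 0.1098, 0.0046]
tool_rot: [[0.995, -0.098, 0.004], [-0.098, -0.995, -0.0], [0.004, -0.0, -1.0]]
ft_force: [-0.4, -0.5, 6.1]
grip_width: 0.0136
gripper_force: 58.5
```

Request:
jog_arm --plan "0 0 0 0 0 0 230; 0 0 0 0 0 0 230; 0 0 0 0 0 0 230; 0 0 0 0 0 -0.5 230; 0 0 0 0 0 -1 230; 0 0 0 0 0 -1.5 230; 0 0 0 0 0 -2 230; 0 0 0 0 0 0 230"

```text
time_s: 5.87
position: [0.5318, 0.1099, 0.0564]
tool_rot: [[0.995, -0.098, 0.007], [-0.098, -0.995, -0.0], [0.007, -0.001, -1.0]]
ft_force: [1.5, 0.3, -3.2]
grip_width: 0.0133
gripper_force: 59.0
```

```bash
python3 - <<'E'
from h import *
d=img('side'); c=d['pixels'][200:340,190:350,::-1]; cv2.imwrite('pics/s1.png',cv2.resize(c,None,fx=4.5,fy=4.2,interpolation=cv2.INTER_CUBIC))
E
python3 go.py .6093 -.2270 .16 -7.6
```

```text
at [0.5311 0.1099 0.0546] psi -5.6 tilt [ 0.0047 -0.0001] -> rz 2.0 then cm x 12.2 y 32.36 z -10.54
```

View pics/s1.png

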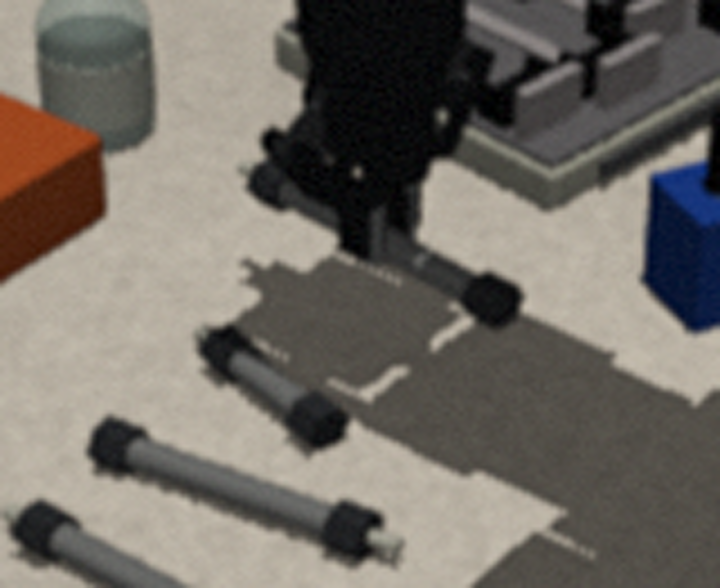

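The side picture shows column e held level at about (380,240) in the crop, with the finger tips below the tube. The other columns are undisturbed.

Request:
jog_arm --plan "0 0 2 0 0 -3.5 230; 0 0 0 0 0 -3.5 230; 0 0 0 0 0 -3.5 230; 0 0 0 1 2.7 0 230; 0 0 0 1 2.7 0 230; 0 0 0 1 2.7 0 230; 0 0 0 1 2.7 0 230; 0 0 0 1 2.7 0 230; 0 0 0 1 2.7 0 230; 0 0 0 1 2.7 0 230"

```text
time_s: 6.75
position: [0.574, -0.0881, 0.1564]
tool_rot: [[0.991, -0.133, -0.002], [-0.133, -0.991, 0.001], [-0.002, -0.0, -1.0]]
ft_force: [0.7, 0.8, -2.5]
grip_width: 0.0133
gripper_force: 59.5
```

Request:
jog_arm --plan "0 0 0 1 2.7 0 230; 0 0 0 1 2.7 0 230; 0 0 0 1 2.7 0 230; 0 0 0 1 2.7 0 230; 0 0 0 1.2 2.7 0 230; 0 0 0 0 0 0 230; 0 0 0 0 0 0 230"

```text
time_s: 7.33
position: [0.6075, -0.2286, 0.1558]
tool_rot: [[0.991, -0.135, -0.002], [-0.135, -0.991, 0.001], [-0.002, -0.001, -1.0]]
ft_force: [-0.7, 0.4, -3.6]
grip_width: 0.0132
gripper_force: 59.5
```

```bash
python3 go.py .6093 -.2270 .065 -7.6;python3 - <<'E'
from h import *
d=img('side','s2')
print([ (np.round(o[0],4),round(o[1],1),round(o[2]*1e3,1)) for o in columns(d,'side')])
E
```

```text
at [ 0.6075 -0.2286  0.1558] psi -7.7 tilt [-0.0019  0.0012] -> rz -0.1 then cm x 0.16 y -0.18 z 9.08
[(array([0.5018, 0.3178]), np.float64(-0.5), np.float64(125.0)), (array([0.5087, 0.2468]), np.float64(-171.3), np.float64(139.2)), (array([0.5431, 0.1786]), np.float64(166.3), np.float64(88.5))]
```

Request:
jog_arm --plan "0 0 0 0.15 -0.2 2.5 230; 0 0 0 0 0 2.5 230; 0 0 0 0 0 2.5 230; 0 0 0 0 0 1.5 230; 0 0 0 0 0 0.7 230; 0 0 0 0 0 0.4 230; 0 0 0 0 0 0 230; 0 0 0 0 0 0 230"

```text
time_s: 8.1
position: [0.6102, -0.2256, 0.0574]
tool_rot: [[0.991, -0.132, 0.002], [-0.132, -0.991, -0.001], [0.002, 0.001, -1.0]]
ft_force: [0.3, -0.1, -2.8]
grip_width: 0.0132
gripper_force: 59.5
```

```bash
python3 go.py .6093 -.2270 .0487 -7.6;python3 - <<'E'
from h import *
d=img('top','t3')
c=d['pixels'][150:270,310:460,::-1]; cv2.imwrite('pics/t3c.png',cv2.resize(c,None,fx=4.5,fy=4.5,interpolation=cv2.INTER_CUBIC))
E
```

```text
at [ 0.6102 -0.2256  0.0574] psi -7.6 tilt [ 0.0015 -0.0008] -> rz -0.0 then cm x -0.07 y 0.15 z 0.87
```

View pics/t3c.png

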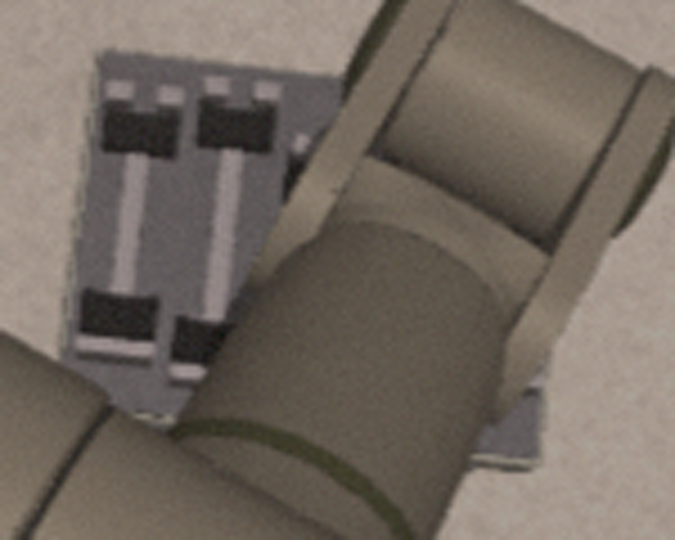

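The arm hides cradle 4 from above, so I'll go by force.

Request:
jog_arm --plan "0 0 0 -0.05 0.1 0.3 230; 0 0 0 0 0 0.2 230; 0 0 0 0 0 0.2 230; 0 0 0 0 0 0.1 230; 0 0 0 0 0 0 230; 0 0 0 0 0 0 230"

```text
time_s: 8.65
position: [0.6091, -0.2267, 0.0487]
tool_rot: [[0.991, -0.133, 0.0], [-0.133, -0.991, -0.0], [0.0, 0.0, -1.0]]
ft_force: [-2.1, 0.8, 1.4]
grip_width: 0.0134
gripper_force: 60.0
```

Request:
jog_arm --plan "0 0 0 0.2 0 0 230; 0 0 0 0.2 0 0 230; 0 0 0 0 0 0 230"

```text
time_s: 8.9
position: [0.6135, -0.2273, 0.0486]
tool_rot: [[0.991, -0.133, 0.001], [-0.133, -0.991, -0.0], [0.001, 0.0, -1.0]]
ft_force: [-1.9, -0.1, 2.7]
grip_width: 0.0133
gripper_force: 60.1
```

Request:
jog_arm --plan "0 0 0 0.1 0 0 230; 0 0 0 0.1 0 0 230; 0 0 0 0 0 0 230"

```text
time_s: 9.15
position: [0.6149, -0.2275, 0.0486]
tool_rot: [[0.991, -0.133, -0.001], [-0.133, -0.991, -0.0], [-0.001, 0.0, -1.0]]
ft_force: [-5.0, 0.5, 5.5]
grip_width: 0.0132
gripper_force: 60.5
```

Request:
jog_arm --plan "0 0 0 0.1 0 0 230; 0 0 0 0 0 0 230"

```text
time_s: 9.32
position: [0.6149, -0.2274, 0.0486]
tool_rot: [[0.991, -0.133, -0.003], [-0.133, -0.991, 0.0], [-0.003, -0.0, -1.0]]
ft_force: [-9.8, 1.1, 8.5]
grip_width: 0.0136
gripper_force: 60.7
```

Request:
jog_arm --plan "0 0 0 0.1 0 0 230; 0 0 0 0 0 0 230"

```text
time_s: 9.48
position: [0.615, -0.2275, 0.0486]
tool_rot: [[0.991, -0.133, -0.005], [-0.133, -0.991, 0.001], [-0.005, -0.0, -1.0]]
ft_force: [-13.9, 0.9, 10.0]
grip_width: 0.0135
gripper_force: 61.0
```

Request:
jog_arm --plan "0 0 0 0.1 0 0 230; 0 0 0 0 0 0 230"

```text
time_s: 9.65
position: [0.615, -0.2275, 0.0485]
tool_rot: [[0.991, -0.132, -0.008], [-0.132, -0.991, 0.002], [-0.008, -0.0, -1.0]]
ft_force: [-19.2, 1.7, 13.5]
grip_width: 0.0136
gripper_force: 61.2
```

Request:
jog_arm --plan "0 0 0 -0.2 0 0 230; 0 0 0 0 0 0 165; 0 0 0 0 0 0 165; 0 0 0 0 0 0 165; 0 0 0 0 0 -1.5 165; 0 0 0 0 0 -3 165; 0 0 0 0 0 -3.5 165; 0 0 0 0 0 -3.5 165; 0 0 0 0 0 0 165"

```text
time_s: 10.4
position: [0.6187, -0.2288, 0.1709]
tool_rot: [[0.991, -0.132, 0.011], [-0.132, -0.991, -0.007], [0.012, 0.005, -1.0]]
ft_force: [0.2, -0.8, 0.9]
grip_width: 0.03
gripper_force: 0.0
```

```bash
python3 go.py .5388 .1793 .10 -13.1; python3 cols.py | grep side
```

```text
at [ 0.6187 -0.2288  0.1709] psi -7.6 tilt [ 0.0115 -0.0065] -> rz 5.5 then cm x -17.03 y -37.93 z 7.09
side [0.5086 0.2462] -171.7 L 139.5 [81.4 73. ] 0.9
side [0.5436 0.1794] -14.2 L 88.9 [51.7 53.7] 0.85
side [ 0.6605 -0.2948] 172.7 L 166.2 [90.1 89.5] 0.84
side [0.5015 0.3177] 179.8 L 125.0 [69.5 67.8] 0.66
```

Request:
jog_arm --plan "0 0 5.5 0 0 0 130; 0 0 0 -1.31 -2.92 0 130; 0 0 0 -1.31 -2.92 0 130; 0 0 0 -1.31 -2.92 0 130; 0 0 0 -1.31 -2.92 0 130; 0 0 0 -1.31 -2.92 0 130; 0 0 0 -1.31 -2.92 0 130; 0 0 0 -1.31 -2.92 0 130; 0 0 0 -1.31 -2.92 0 130; 0 0 0 -1.31 -2.92 0 130"

```text
time_s: 11.43
position: [0.5599, 0.0567, 0.1617]
tool_rot: [[0.974, -0.227, -0.003], [-0.227, -0.974, 0.0], [-0.003, 0.0, -1.0]]
ft_force: [0.9, 0.7, 0.1]
grip_width: 0.0417
gripper_force: 0.0
```

Request:
jog_arm --plan "0 0 0 -1.31 -2.92 0 130; 0 0 0 -1.31 -2.92 0 130; 0 0 0 -1.31 -2.92 0 130; 0 0 0 -1.31 -2.9 0 130; 0 0 0 0 0 2.5 130; 0 0 0 0 0 2.5 130; 0 0 0 0 0 2 130; 0 0 0 0 0 0 130; 0 0 0 0 0 0 130"

```text
time_s: 12.18
position: [0.5357, 0.1805, 0.092]
tool_rot: [[0.974, -0.227, -0.004], [-0.227, -0.974, -0.0], [-0.003, 0.001, -1.0]]
ft_force: [-0.5, 0.6, 1.1]
grip_width: 0.0426
gripper_force: 0.0
```

```bash
python3 go.py .5388 .1793 .0045 -13.1; python3 cols.py
```

```text
at [0.5357 0.1805 0.092 ] psi -13.1 tilt [-0.0036 -0.0004] -> rz -0.0 then cm x 0.33 y 0.05 z 8.75
top [ 0.6251 -0.2361] -7.0 L 163.7 [82.6 87.7] 0.91
side [0.5096 0.2463] -172.3 L 140.7 [83.7 71.3] 0.97
side [0.5017 0.3175] 179.5 L 125.3 [67.  66.6] 0.94
side [ 0.6614 -0.295 ] 171.9 L 167.7 [89.  88.7] 0.78
side [0.5424 0.1787] -14.9 L 94.4 [53.2 54.1] 0.77
side [ 0.4393 -0.0402] -58.1 L 62.5 [62.  78.6] 0.36
```

Request:
jog_arm --plan "0 0 0 0.3 0 3 130; 0 0 0 0 0 3 130; 0 0 0 0 0 1.7 130; 0 0 0 0 0 1 130; 0 0 0 0 0 0 130; 0 0 0 0 0 0 220; 0 0 0 0 0 0 220; 0 0 0 0 0 0 220; 0 0 0 0 0 0 220; 0 0 0 0 0 0 230"

```text
time_s: 13.22
position: [0.5402, 0.18, 0.0081]
tool_rot: [[0.974, -0.227, 0.003], [-0.227, -0.974, 0.0], [0.003, -0.001, -1.0]]
ft_force: [-1.2, -0.3, 6.5]
grip_width: 0.0131
gripper_force: 58.6
```

Request:
jog_arm --plan "0 0 0 0 0 0 230; 0 0 0 0 0 0 230; 0 0 0 0 0 -0.5 230; 0 0 0 0 0 -2 230; 0 0 0 0 0 -3 230; 0 0 0 0 0 -3 230; 0 0 0 0 0 -3 230; 0 0 0 0 0 -3.5 230; 0 0 0 0 0 0 230"

```text
time_s: 13.97
position: [0.5416, 0.1804, 0.1636]
tool_rot: [[0.974, -0.227, 0.012], [-0.227, -0.974, 0.001], [0.011, -0.004, -1.0]]
ft_force: [0.7, 0.2, -1.3]
grip_width: 0.0134
gripper_force: 58.7
```

```bash
python3 go.py .6162 -.1755 .155 -7.6; python3 cols.py|grep side
```

```text
at [0.5416 0.1804 0.1636] psi -13.1 tilt [0.012  0.0014] -> rz -5.5 then cm x 12.1 y 34.29 z 0.86
side [0.5097 0.2465] -171.8 L 140.6 [80.8 71.6] 0.9
side [ 0.6592 -0.2955] -8.6 L 164.6 [88.9 93.4] 0.81
side [0.685  0.0155] 169.9 L 106.1 [63.8 60.4] 0.76
side [0.5015 0.318 ] -0.0 L 124.2 [66.1 66.9] 0.56
side [ 0.4398 -0.0397] -58.0 L 63.2 [64.  77.6] 0.51
side [ 0.6373 -0.2662] -5.6 L 155.0 [101.6 118.4] 0.3
```

Request:
jog_arm --plan "0 0 -5.5 0 0 0 230; 0 0 0 1 2.86 0 230; 0 0 0 1 2.86 0 230; 0 0 0 1 2.86 0 230; 0 0 0 1 2.86 0 230; 0 0 0 1 2.86 0 230; 0 0 0 1 2.86 0 230; 0 0 0 1 2.86 0 230; 0 0 0 1 2.86 0 230; 0 0 0 1 2.86 0 230"

```text
time_s: 15.0
position: [0.5938, -0.0885, 0.1546]
tool_rot: [[0.991, -0.133, -0.003], [-0.133, -0.991, 0.001], [-0.003, -0.001, -1.0]]
ft_force: [-0.1, -0.2, -1.9]
grip_width: 0.0132
gripper_force: 58.8
```

Request:
jog_arm --plan "0 0 0 1 2.86 0 230; 0 0 0 1 2.86 0 230; 0 0 0 1.1 2.83 0 230; 0 0 0 0 0 2.5 230; 0 0 0 0 0 2.5 230; 0 0 0 0 0 2.5 230; 0 0 0 0 0 1 230; 0 0 0 0 0 0 230; 0 0 0 0 0 0 230"

```text
time_s: 15.75
position: [0.6137, -0.1759, 0.0712]
tool_rot: [[0.991, -0.133, -0.001], [-0.133, -0.991, 0.0], [-0.001, -0.0, -1.0]]
ft_force: [0.3, 1.0, -2.1]
grip_width: 0.0133
gripper_force: 58.9
```

```bash
python3 go.py .6168 -.1760 .052 -7.6; python3 -c "
from h import *
img('side','s4'); c=cv2.imread('pics/s4.png')[150:290,230:400]; cv2.imwrite('pics/s4c.png',cv2.resize(c,None,fx=4.2,fy=4.2,interpolation=cv2.INTER_CUBIC))"
```

```text
at [ 0.6137 -0.1759  0.0712] psi -7.6 tilt [-0.0009  0.0004] -> rz -0.0 then cm x 0.31 y -0.03 z 1.92
```

View pics/s4c.png

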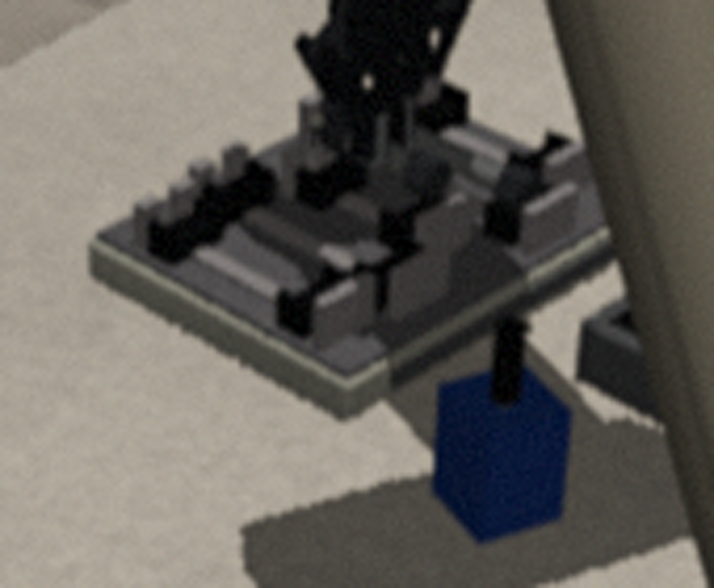

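The picture shows column a (nut at about (425,180) in the crop) hovering over cradle 3, aligned with it. Now lower it and slide.

Request:
jog_arm --plan "0 0 0 0.3 0 0.6 230; 0 0 0 0 0 0.6 230; 0 0 0 0 0 0.4 230; 0 0 0 0 0 0.3 230; 0 0 0 0 0 0 230; 0 0 0 0 0 0 230"

```text
time_s: 16.3
position: [0.6166, -0.1764, 0.0523]
tool_rot: [[0.991, -0.133, 0.0], [-0.133, -0.991, -0.0], [0.0, 0.0, -1.0]]
ft_force: [0.4, -0.1, -1.7]
grip_width: 0.0136
gripper_force: 59.0
```

Request:
jog_arm --plan "0 0 0 0.2 0 0 230; 0 0 0 0.2 0 0 230; 0 0 0 0 0 0 230"

```text
time_s: 16.55
position: [0.621, -0.177, 0.0523]
tool_rot: [[0.991, -0.133, 0.0], [-0.133, -0.991, -0.0], [0.0, 0.0, -1.0]]
ft_force: [0.1, 0.6, -1.2]
grip_width: 0.0133
gripper_force: 59.0
```

Request:
jog_arm --plan "0 0 0 0.2 0 0 230; 0 0 0 0.1 0 0 230; 0 0 0 0 0 0 230"

```text
time_s: 16.8
position: [0.6224, -0.1771, 0.0522]
tool_rot: [[0.991, -0.133, -0.004], [-0.133, -0.991, 0.001], [-0.004, -0.0, -1.0]]
ft_force: [-6.6, -1.0, 1.7]
grip_width: 0.0135
gripper_force: 59.2
```

Request:
jog_arm --plan "0 0 0 0.1 0 0 230; 0 0 0 0 0 0 230; 0 0 0 0 0 0.1 230; 0 0 0 0 0 0.1 230; 0 0 0 0 0 0 230"

```text
time_s: 17.22
position: [0.6225, -0.1771, 0.0521]
tool_rot: [[0.991, -0.132, -0.005], [-0.132, -0.991, 0.001], [-0.005, 0.0, -1.0]]
ft_force: [-14.8, 3.0, 16.6]
grip_width: 0.0134
gripper_force: 60.9
```

Request:
jog_arm --plan "0 0 0 0 0 0.1 230; 0 0 0 0.1 0 0 230; 0 0 0 0.1 0 0 230; 0 0 0 0 0 0 230"

```text
time_s: 17.55
position: [0.6226, -0.1772, 0.052]
tool_rot: [[0.991, -0.132, -0.009], [-0.132, -0.991, 0.001], [-0.009, 0.0, -1.0]]
ft_force: [-28.1, 4.3, 27.9]
grip_width: 0.0132
gripper_force: 62.0
```

Request:
jog_arm --plan "0 0 0 -0.25 0 -0.2 230; 0 0 0 0 0 0 165; 0 0 0 0 0 0 165; 0 0 0 0 0 0 165; 0 0 0 0 0 -1.5 165; 0 0 0 0 0 -3 165; 0 0 0 0 0 -3.5 165; 0 0 0 0 0 -3.5 165; 0 0 0 0 0 0 165"

```text
time_s: 18.3
position: [0.6268, -0.1785, 0.1739]
tool_rot: [[0.991, -0.132, 0.012], [-0.132, -0.991, -0.006], [0.012, 0.004, -1.0]]
ft_force: [-0.2, -0.1, 1.1]
grip_width: 0.0301
gripper_force: 0.0
```

```bash
python3 go.py .5057 .2458 .10 8.7; python3 cols.py
```

```text
at [ 0.6268 -0.1785  0.1739] psi -7.6 tilt [ 0.0118 -0.0057] -> rz -16.3 then cm x -5.55 y -43.77 z 7.39
top [0.4976 0.3175] 0.3 L 120.7 [61.3 71.7] 0.95
top [nan nan] 7.2 L nan [nan nan] 0.58
side [ 0.6575 -0.2953] -8.5 L 160.3 [88.6 96.5] 0.81
side [ 0.6659 -0.2419] -10.9 L 95.1 [48.9 53.8] 0.71
side [0.5085 0.2466] -172.1 L 139.4 [81.3 74.7] 0.59
side [0.5017 0.3182] 0.2 L 125.1 [68.2 69.4] 0.55
  return _methods._mean(a, axis=axis, dtype=dtype,
  ret = ret.dtype.type(ret / rcount)
```

Request:
jog_arm --plan "0 0 -5.5 0 0 0 130; 0 0 -5.5 0 0 0 130; 0 0 -5.3 0 0 0 130; 0 0 0 -0.37 -2.92 0 130; 0 0 0 -0.37 -2.92 0 130; 0 0 0 -0.37 -2.92 0 130; 0 0 0 -0.37 -2.92 0 130; 0 0 0 -0.37 -2.92 0 130; 0 0 0 -0.37 -2.92 0 130; 0 0 0 -0.37 -2.92 0 130"

```text
time_s: 19.33
position: [0.5666, 0.0221, 0.1647]
tool_rot: [[0.989, 0.151, -0.003], [0.151, -0.989, 0.001], [-0.003, -0.001, -1.0]]
ft_force: [0.3, 0.2, 0.8]
grip_width: 0.0419
gripper_force: 0.0
```

Request:
jog_arm --plan "0 0 0 -0.37 -2.92 0 130; 0 0 0 -0.37 -2.92 0 130; 0 0 0 -0.37 -2.92 0 130; 0 0 0 -0.37 -2.92 0 130; 0 0 0 -0.37 -2.92 0 130; 0 0 0 -0.37 -2.92 0 130; 0 0 0 -0.37 -2.92 0 130; 0 0 0 -0.37 -2.89 2.5 130; 0 0 0 0 0 2.5 130; 0 0 0 0 0 0 130"

```text
time_s: 20.17
position: [0.5, 0.2475, 0.111]
tool_rot: [[0.988, 0.153, -0.01], [0.153, -0.988, -0.003], [-0.01, 0.001, -1.0]]
ft_force: [-1.0, 0.3, -1.1]
grip_width: 0.0422
gripper_force: 0.0
```

```bash
python3 go.py .5057 .2458 .006 8.7; python3 cols.py 2>/dev/null|grep side
```

```text
at [0.5    0.2475 0.111 ] psi 8.8 tilt [-0.0101 -0.0026] -> rz 0.1 then cm x 0.54 y 0.25 z 10.5
side [ 0.6587 -0.2947] -7.7 L 163.8 [91.3 93.4] 0.88
side [0.5094 0.2465] -171.4 L 139.5 [80.3 72.1] 0.74
side [0.5015 0.3175] -0.2 L 124.6 [68.2 69.9] 0.62
side [ 0.6667 -0.2418] -10.3 L 89.2 [52.3 52.9] 0.48
side [ 0.6646 -0.1122] -9.7 L 120.7 [92.9 95.3] 0.43
```

Request:
jog_arm --plan "0 0 0 0.4 0.2 3 130; 0 0 0 0 0 3 130; 0 0 0 0 0 3 130; 0 0 0 0 0 1.4 130; 0 0 0 0 0 0 130; 0 0 0 0 0 0 220; 0 0 0 0 0 0 220; 0 0 0 0 0 0 220; 0 0 0 0 0 0 220; 0 0 0 0 0 0 230"

```text
time_s: 21.2
position: [0.5088, 0.2457, 0.0144]
tool_rot: [[0.989, 0.151, 0.004], [0.151, -0.989, 0.001], [0.004, -0.0, -1.0]]
ft_force: [-0.8, -0.5, 8.9]
grip_width: 0.0097
gripper_force: 54.9
```

Request:
jog_arm --plan "0 0 0 0 0 0 230; 0 0 0 0 0 0 230; 0 0 0 0 0 -0.5 230; 0 0 0 0 0 -2 230; 0 0 0 0 0 -3 230; 0 0 0 0 0 -3 230; 0 0 0 0 0 -3 230; 0 0 0 0 0 -3.5 230; 0 0 0 0 0 0 230"

```text
time_s: 21.95
position: [0.5096, 0.2462, 0.1693]
tool_rot: [[0.988, 0.151, 0.011], [0.151, -0.989, 0.003], [0.011, -0.001, -1.0]]
ft_force: [0.4, -0.8, -1.8]
grip_width: 0.0095
gripper_force: 51.3
```

```bash
python3 go.py .6231 -.1240 .155 172.4; python3 cols.py 2>/dev/null
```

```text
at [0.5096 0.2462 0.1693] psi 8.7 tilt [0.0111 0.0027] -> rz -163.7 then cm x -16.15 y -35.19 z 1.43
top [ 0.6265 -0.2361] -7.8 L 161.9 [82.2 88.6] 0.85
top [ 0.6311 -0.1833] -7.0 L 89.0 [44.3 55.6] 0.62
side [ 0.6609 -0.2953] -8.0 L 165.3 [88.  89.8] 0.95
side [0.5015 0.318 ] -0.5 L 124.5 [67.8 69.8] 0.77
side [0.6454 0.096 ] -171.5 L 166.5 [100.7  90. ] 0.71
side [ 0.6671 -0.2411] -10.9 L 87.7 [47.9 54.5] 0.69
```

The grip on column d is too high on the tube, so I'll set it down and grip again lower.

Request:
jog_arm --plan "0 0 0 0 0 3.5 230; 0 0 0 0 0 3.5 230; 0 0 0 0 0 3.5 230; 0 0 0 0 0 3 230; 0 0 0 0 0 1.2 230; 0 0 0 0 0 0 230; 0 0 0 0 0 0 230; 0 0 0 0 0 0 230"

```text
time_s: 22.82
position: [0.5048, 0.2449, 0.016]
tool_rot: [[0.988, 0.151, -0.006], [0.151, -0.988, -0.002], [-0.006, 0.001, -1.0]]
ft_force: [-12.9, -4.9, 24.8]
grip_width: 0.0088
gripper_force: 25.8
```

Request:
jog_arm --plan "0 0 0 0 0 0.2 230; 0 0 0 0 0 0 130; 0 0 0 0 0 0 130; 0 0 0 0 0 0 130; 0 0 0 0 0 0 130"

```text
time_s: 23.23
position: [0.5071, 0.2454, 0.0125]
tool_rot: [[0.989, 0.151, -0.002], [0.151, -0.989, -0.0], [-0.002, 0.0, -1.0]]
ft_force: [0.3, 0.1, -1.1]
grip_width: 0.0419
gripper_force: 0.0
```

```bash
python3 go.py .5057 .2458 .005 8.7; python3 cols.py 2>/dev/null|grep side
```

```text
at [0.5071 0.2454 0.0125] psi 8.7 tilt [-0.0016 -0.0004] -> rz -0.0 then cm x -0.13 y -0.06 z 0.75
side [nan nan] -10.6 L nan [nan nan] 0.81
side [0.5014 0.3179] 0.2 L 124.7 [67.6 71.8] 0.76
side [0.5054 0.2448] -170.1 L 139.9 [84.1 72.5] 0.65
```

Request:
jog_arm --plan "0 0 0 -0.4 0.05 0.4 130; 0 0 0 0 0 0.35 130; 0 0 0 0 0 0 130; 0 0 0 0 0 0 130; 0 0 0 0 0 0 220; 0 0 0 0 0 0 220; 0 0 0 0 0 0 220; 0 0 0 0 0 0 230; 0 0 0 0 0 0 230; 0 0 0 0 0 0 230"

```text
time_s: 24.27
position: [0.5037, 0.2445, 0.0062]
tool_rot: [[0.989, 0.151, 0.001], [0.151, -0.989, 0.0], [0.001, -0.0, -1.0]]
ft_force: [-0.4, -0.1, 5.7]
grip_width: 0.0128
gripper_force: 58.6
```

Request:
jog_arm --plan "0 0 0 0 0 -0.5 230; 0 0 0 0 0 -1.5 230; 0 0 0 0 0 -3 230; 0 0 0 0 0 -3 230; 0 0 0 0 0 -3 230; 0 0 0 0 0 -3.5 230; 0 0 0 0 0 -2 230; 0 0 0 0 0 0 230; 0 0 0 0 0 0 230"

```text
time_s: 25.02
position: [0.5035, 0.2444, 0.171]
tool_rot: [[0.989, 0.151, 0.001], [0.151, -0.989, 0.0], [0.001, -0.0, -1.0]]
ft_force: [-0.5, -0.2, -3.6]
grip_width: 0.0136
gripper_force: 58.7
```

```bash
python3 go.py .6231 -.1240 .165 172.4; python3 -c "
from h import *
img('side','s5'); c=cv2.imread('pics/s5.png')[150:370,130:430]; cv2.imwrite('pics/s5c.png',cv2.resize(c,None,fx=2.6,fy=2.6,interpolation=cv2.INTER_CUBIC))"
```

```text
at [0.5035 0.2444 0.171 ] psi 8.7 tilt [0.0009 0.0001] -> rz -163.7 then cm x -16.73 y -34.93 z 0.6
```

View pics/s5c.png

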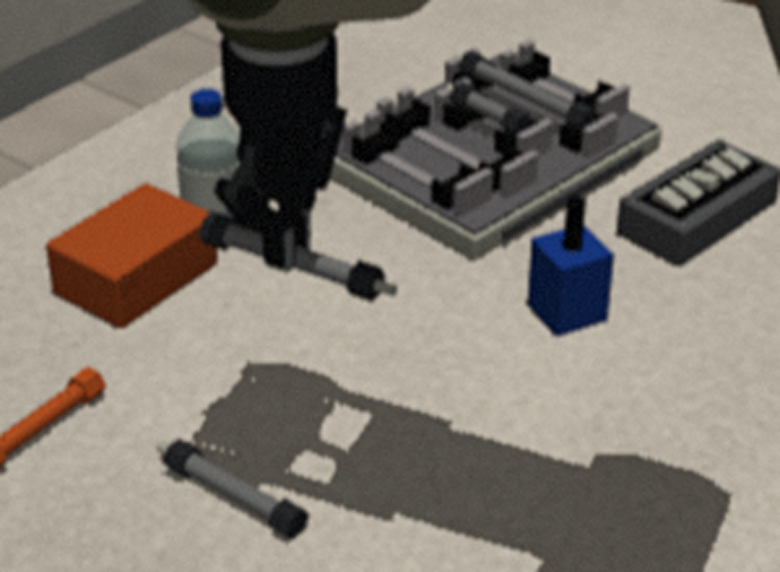

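The picture shows column d held level at (295,255) with its nozzle towards the robot. Columns e (525,85) and a (490,110) lie in their cradles. Next I turn d by 163.7°.

Request:
jog_arm --plan "0 0 -6.8 0 0 0 230; 0 0 -6.8 0 0 0 230; 0 0 -6.8 0 0 0 230; 0 0 -6.8 0 0 0 230; 0 0 -6.8 0 0 0 230; 0 0 -6.8 0 0 0 230; 0 0 -6.8 0 0 0 230; 0 0 -6.8 0 0 0 230; 0 0 -6.8 0 0 0 230; 0 0 -6.8 0 0 0 230"

```text
time_s: 25.9
position: [0.5027, 0.2442, 0.1685]
tool_rot: [[0.225, 0.974, -0.004], [0.974, -0.225, -0.001], [-0.002, -0.004, -1.0]]
ft_force: [0.1, -0.4, -2.4]
grip_width: 0.0134
gripper_force: 58.7
```

Request:
jog_arm --plan "0 0 -6.8 0 0 0 230; 0 0 -6.8 0 0 0 230; 0 0 -6.8 0 0 0 230; 0 0 -6.8 0 0 0 230; 0 0 -6.8 0 0 0 230; 0 0 -6.8 0 0 0 230; 0 0 -6.8 0 0 0 230; 0 0 -6.8 0 0 0 230; 0 0 -6.8 0 0 0 230; 0 0 -6.8 0 0 0 230"

```text
time_s: 26.73
position: [0.5027, 0.2442, 0.1685]
tool_rot: [[-0.819, 0.574, -0.004], [0.574, 0.819, -0.001], [0.003, -0.003, -1.0]]
ft_force: [-0.1, -1.2, -2.6]
grip_width: 0.0133
gripper_force: 58.6
```

Request:
jog_arm --plan "0 0 -6.8 0 0 0 230; 0 0 -6.8 0 0 0 230; 0 0 -6.8 0 0 0 230; 0 0 -7.1 0 0 0 230; 0 0 0 0 0 0 230; 0 0 0 0 0 0 230"

```text
time_s: 27.23
position: [0.503, 0.2443, 0.1692]
tool_rot: [[-0.99, 0.14, -0.003], [0.14, 0.99, -0.001], [0.003, -0.001, -1.0]]
ft_force: [0.4, 0.1, -2.6]
grip_width: 0.0135
gripper_force: 58.6
```

```bash
python3 go.py .6231 -.1240 .165 172.4; python3 cols.py 2>/dev/null|grep side
```

```text
at [0.503  0.2443 0.1692] psi 172.0 tilt [-0.0031 -0.0008] -> rz -0.4 then cm x -16.78 y -34.91 z 0.42
side [0.5015 0.3177] -0.4 L 124.6 [68.2 68.3] 0.81
side [ 0.6581 -0.2952] -8.3 L 162.8 [85.7 93.7] 0.75
side [0.6633 0.0769] -5.5 L 170.7 [95.9 99.3] 0.7
side [ 0.6665 -0.2422] -10.0 L 90.5 [52.7 56.4] 0.52
```

Request:
jog_arm --plan "0 0 -0.4 0 0 0 230; 0 0 0 -1.29 -2.68 0 230; 0 0 0 -1.29 -2.68 0 230; 0 0 0 -1.29 -2.68 0 230; 0 0 0 -1.29 -2.68 0 230; 0 0 0 -1.29 -2.68 0 230; 0 0 0 -1.29 -2.68 0 230; 0 0 0 -1.29 -2.68 0 230; 0 0 0 -1.29 -2.68 0 230; 0 0 0 -1.29 -2.68 0 230"

```text
time_s: 28.27
position: [0.5878, -0.0112, 0.1708]
tool_rot: [[-0.992, 0.13, 0.0], [0.13, 0.992, 0.0], [-0.0, 0.0, -1.0]]
ft_force: [0.1, 0.5, -2.0]
grip_width: 0.0129
gripper_force: 58.8
```

Request:
jog_arm --plan "0 0 0 -1.29 -2.68 0 230; 0 0 0 -1.29 -2.68 0 230; 0 0 0 -1.29 -2.68 0 230; 0 0 0 -1.3 -2.7 0 230; 0 0 0 0 0 0 230; 0 0 0 0 0 2.5 230; 0 0 0 0 0 2.5 230; 0 0 0 0 0 2.5 230; 0 0 0 0 0 1.5 230; 0 0 0 0 0 0 230"

```text
time_s: 29.1
position: [0.6231, -0.122, 0.0772]
tool_rot: [[-0.992, 0.13, -0.006], [0.13, 0.992, 0.003], [0.007, 0.002, -1.0]]
ft_force: [-0.7, 0.6, -2.2]
grip_width: 0.0135
gripper_force: 58.9
```

Request:
jog_arm --plan "0 0 0 0 0 0 230; 0 0 0 0 0 0 230"

```text
time_s: 29.27
position: [0.6256, -0.123, 0.0822]
tool_rot: [[-0.992, 0.129, 0.002], [0.129, 0.992, -0.001], [-0.002, -0.001, -1.0]]
ft_force: [-0.2, 0.7, -1.9]
grip_width: 0.0133
gripper_force: 58.9
```

```bash
python3 go.py .6210 -.1237 .052 172.4; python3 cols.py 2>/dev/null
```

```text
at [ 0.6256 -0.123   0.0822] psi 172.6 tilt [ 0.0021 -0.0008] -> rz 0.2 then cm x 0.45 y -0.13 z 3.02
top [0.4988 0.3175] -0.4 L 118.3 [60. 68.] 0.96
top [ 0.625  -0.2365] 171.1 L 161.1 [81.5 78.3] 0.83
side [ 0.6471 -0.2937] -8.2 L 137.8 [75.6 80.6] 0.85
side [0.5015 0.3177] 180.0 L 125.0 [69.6 67.6] 0.66
```

Request:
jog_arm --plan "0 0 0.2 0.45 -0.1 1 230; 0 0 0 0 0 0.8 230; 0 0 0 0 0 0.6 230; 0 0 0 0 0 0.4 230; 0 0 0 0 0 0.2 230; 0 0 0 0 0 0 230; 0 0 0 0 0 0 230"

```text
time_s: 30.05
position: [0.6206, -0.1234, 0.051]
tool_rot: [[-0.991, 0.133, 0.0], [0.133, 0.991, -0.0], [-0.0, -0.0, -1.0]]
ft_force: [0.6, -0.2, -2.8]
grip_width: 0.0133
gripper_force: 59.1
```

Request:
jog_arm --plan "0 0 0 0 0 0.1 230; 0 0 0 0 0 0.1 230; 0 0 0 0 0 0 230; 0 0 0 0 0 0 230"

```text
time_s: 30.38
position: [0.6207, -0.1234, 0.0502]
tool_rot: [[-0.991, 0.133, 0.002], [0.133, 0.991, -0.001], [-0.002, -0.0, -1.0]]
ft_force: [-2.6, 1.4, 5.5]
grip_width: 0.0134
gripper_force: 60.0
```

Request:
jog_arm --plan "0 0 0 -0.2 0 0 230; 0 0 0 -0.2 0 0 230; 0 0 0 0 0 0 230"

```text
time_s: 30.63
position: [0.6243, -0.1239, 0.0501]
tool_rot: [[-0.991, 0.133, 0.0], [0.133, 0.991, -0.001], [-0.0, -0.0, -1.0]]
ft_force: [-4.7, 0.8, 7.8]
grip_width: 0.0131
gripper_force: 60.0
```

Request:
jog_arm --plan "0 0 0 -0.1 0 0 230; 0 0 0 -0.1 0 0 230; 0 0 0 0 0 0 230"

```text
time_s: 30.88
position: [0.6244, -0.124, 0.0501]
tool_rot: [[-0.991, 0.132, -0.004], [0.132, 0.991, 0.0], [0.004, -0.0, -1.0]]
ft_force: [-13.1, 1.4, 12.3]
grip_width: 0.0138
gripper_force: 60.4
```

Request:
jog_arm --plan "0 0 0 -0.1 0 0 230; 0 0 0 -0.1 0 0 230; 0 0 0 0 0 0 230"

```text
time_s: 31.13
position: [0.6245, -0.1239, 0.0501]
tool_rot: [[-0.991, 0.132, -0.009], [0.132, 0.991, 0.001], [0.009, -0.0, -1.0]]
ft_force: [-22.8, 2.3, 17.3]
grip_width: 0.0134
gripper_force: 61.0
```

Request:
jog_arm --plan "0 0 0 0.3 0 0 230; 0 0 0 0 0 0 165; 0 0 0 0 0 0 165; 0 0 0 0 0 0 165; 0 0 0 0 0 -1.5 165; 0 0 0 0 0 -3 165; 0 0 0 0 0 -3.5 165; 0 0 0 0 0 -3.5 165; 0 0 0 0 0 0 165; 0 0 0 0 0 0 165"

```text
time_s: 31.97
position: [0.6263, -0.1243, 0.1658]
tool_rot: [[-0.991, 0.133, 0.004], [0.133, 0.991, -0.002], [-0.005, -0.001, -1.0]]
ft_force: [-0.9, -0.0, -0.4]
grip_width: 0.0304
gripper_force: 0.0
```

```bash
python3 go.py .4977 .3174 .10 180.3; python3 cols.py 2>/dev/null;  python3 -c "
from h import *
img('side','s6'); c=cv2.imread('pics/s6.png')[150:270,240:400]; cv2.imwrite('pics/s6c.png',cv2.resize(c,None,fx=4.5,fy=4.5,interpolation=cv2.INTER_CUBIC))"
```

```text
at [ 0.6263 -0.1243  0.1658] psi 172.4 tilt [ 0.0044 -0.0017] -> rz -7.9 then cm x 12.62 y 44.23 z 6.58
top [ 0.6241 -0.2363] 171.1 L 162.1 [82.7 81.9] 0.78
top [0.5238 0.3176] 179.2 L 68.5 [47.8 45.6] 0.52
side [ 0.66   -0.2951] -7.9 L 165.0 [89.6 90. ] 0.91
side [0.5016 0.3178] 0.6 L 125.0 [66.6 69.9] 0.73
side [ 0.6658 -0.2421] -12.1 L 94.2 [52.5 56.1] 0.69
side [ 0.6729 -0.1858] -9.2 L 146.9 [79.4 84.9] 0.68
```

View pics/s6c.png

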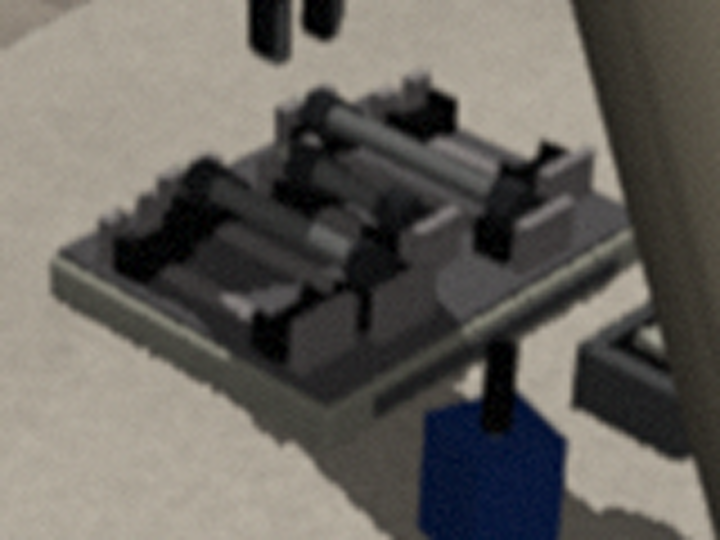

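The picture shows d lying in cradle 2, from (205,180) to (370,250). Next is column c.

Request:
jog_arm --plan "0 0 -4 0 0 0 130; 0 0 -3.9 0 0 0 130; 0 0 0 0.84 2.95 0 130; 0 0 0 0.84 2.95 0 130; 0 0 0 0.84 2.95 0 130; 0 0 0 0.84 2.95 0 130; 0 0 0 0.84 2.95 0 130; 0 0 0 0.84 2.95 0 130; 0 0 0 0.84 2.95 0 130; 0 0 0 0.84 2.95 0 130"

```text
time_s: 33.05
position: [0.5561, 0.113, 0.163]
tool_rot: [[-1.0, -0.005, -0.002], [-0.005, 1.0, 0.0], [0.002, 0.0, -1.0]]
ft_force: [0.0, -0.9, 0.0]
grip_width: 0.0417
gripper_force: 0.0
```

Request:
jog_arm --plan "0 0 0 0.84 2.95 0 130; 0 0 0 0.84 2.95 0 130; 0 0 0 0.84 2.95 0 130; 0 0 0 0.84 2.95 0 130; 0 0 0 0.84 2.95 0 130; 0 0 0 0.84 2.95 0 130; 0 0 0 0.84 2.95 2.5 130; 0 0 0 0 0 2.5 130; 0 0 0 0 0 0 130; 0 0 0 0 0 0 130"

```text
time_s: 33.88
position: [0.4967, 0.3176, 0.1128]
tool_rot: [[-1.0, -0.005, -0.003], [-0.005, 1.0, -0.001], [0.003, -0.001, -1.0]]
ft_force: [-0.4, -0.1, 0.6]
grip_width: 0.0419
gripper_force: 0.0
```

Request:
jog_arm --plan "0 0 0 0 0 0 130; 0 0 0 0 0 0 130"

```text
time_s: 34.05
position: [0.4982, 0.3174, 0.1152]
tool_rot: [[-1.0, -0.003, 0.002], [-0.003, 1.0, 0.001], [-0.002, 0.001, -1.0]]
ft_force: [0.2, 0.3, -0.2]
grip_width: 0.0422
gripper_force: 0.0
```

```bash
python3 go.py .4977 .3174 .006 180.3; python3 cols.py 2>/dev/null; python3 -c "
from h import *
d=img('top','t7'); c=cv2.imread('pics/t7.png')[150:270,310:470]; cv2.imwrite('pics/t7c.png',cv2.resize(c,None,fx=4.5,fy=4.5,interpolation=cv2.INTER_CUBIC))"
```

```text
at [0.4982 0.3174 0.1152] psi -179.8 tilt [0.0021 0.0008] -> rz -0.1 then cm x 0.05 y 0.0 z 10.92
top [ 0.6262 -0.2359] -7.5 L 159.3 [81.  89.2] 0.94
top [ 0.6389 -0.1291] -7.8 L 144.5 [72.1 84. ] 0.91
top [ 0.6114 -0.2843] -8.2 L 106.5 [70.2 71.1] 0.64
top [ 0.33   -0.3804] -87.6 L 40.2 [44.9 22.6] 0.64
top [ 0.6329 -0.1836] -8.3 L 86.2 [43.1 48. ] 0.53
side [ 0.6722 -0.1847] 172.5 L 145.0 [77.5 74.5] 0.89
side [0.5013 0.3176] 0.4 L 126.0 [66.2 70.3] 0.78
side [ 0.6654 -0.2414] -10.9 L 89.5 [48.3 56.1] 0.48
```

View pics/t7c.png

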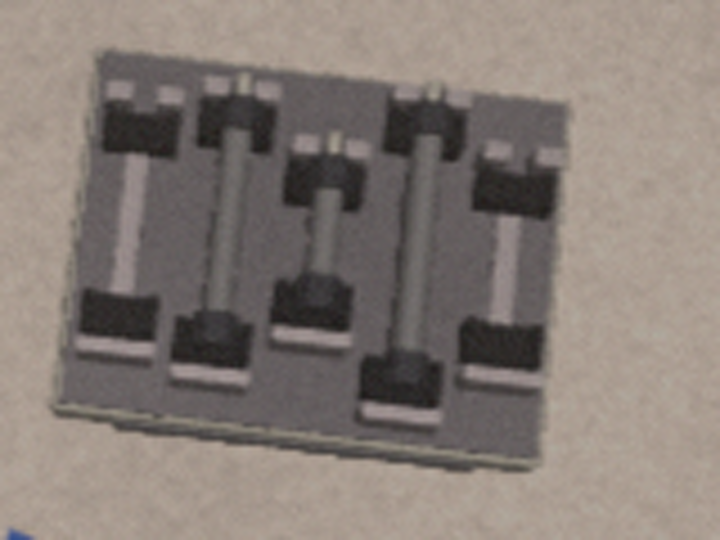

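All three columns show seated with their nozzles in the slots: (240,85), (335,145) and (432,95). Cradles 1 and 5 are empty. Now pick column c.

Request:
jog_arm --plan "0 0 0 0 0 3 130; 0 0 0 0 0 3 130; 0 0 0 0 0 3 130; 0 0 0 0 0 1.4 130; 0 0 0 0 0 0.6 130; 0 0 0 0 0 0 130; 0 0 0 0 0 0 130; 0 0 0 0 0 0 130"

```text
time_s: 34.97
position: [0.498, 0.3182, 0.0053]
tool_rot: [[-1.0, -0.005, 0.002], [-0.005, 1.0, 0.001], [-0.002, 0.001, -1.0]]
ft_force: [0.5, -0.7, -1.0]
grip_width: 0.0416
gripper_force: 0.0
```

Request:
jog_arm --plan "0 0 0 0 0 0 220; 0 0 0 0 0 0 220; 0 0 0 0 0 0 220; 0 0 0 0 0 0 230; 0 0 0 0 0 0 230; 0 0 0 0 0 0 230"

```text
time_s: 35.47
position: [0.4976, 0.3181, 0.005]
tool_rot: [[-1.0, -0.005, 0.002], [-0.005, 1.0, 0.001], [-0.002, 0.001, -1.0]]
ft_force: [-1.7, -0.5, 5.7]
grip_width: 0.0139
gripper_force: 58.5
```

Request:
jog_arm --plan "0 0 0 0 0 -0.5 230; 0 0 0 0 0 -1.5 230; 0 0 0 0 0 -3 230; 0 0 0 0 0 -3 230; 0 0 0 0 0 -3 230; 0 0 0 0 0 -3.5 230; 0 0 0 0 0 -2 230; 0 0 0 0 0 0 230; 0 0 0 0 0 0 230"

```text
time_s: 36.22
position: [0.497, 0.3179, 0.1692]
tool_rot: [[-1.0, -0.005, 0.001], [-0.005, 1.0, 0.0], [-0.001, 0.0, -1.0]]
ft_force: [-0.4, 0.1, -3.4]
grip_width: 0.0132
gripper_force: 58.8
```

```bash
python3 go.py .6300 -.0724 .165 172.4; python3 cols.py 2>/dev/null
```

```text
at [0.497  0.3179 0.1692] psi -179.7 tilt [0.0009 0.0004] -> rz 7.9 then cm x -18.34 y -36.92 z 0.42
top [ 0.6387 -0.1292] -7.5 L 143.2 [71.7 77. ] 0.95
top [ 0.6258 -0.236 ] -7.5 L 162.2 [82. 89.] 0.84
top [ 0.6316 -0.184 ] -8.1 L 87.9 [44.  54.3] 0.74
top [ 0.6301 -0.1267] -7.9 L 147.2 [86.7 92.6] 0.35
side [ 0.6612 -0.2954] 172.4 L 168.2 [90.6 87.7] 0.91
side [ 0.6664 -0.2418] -10.5 L 90.0 [50.9 55. ] 0.81
side [0.6476 0.1712] -176.4 L 151.2 [85.8 84.6] 0.67
side [ 0.6728 -0.1861] -8.1 L 146.8 [81.8 84.9] 0.6
```

Request:
jog_arm --plan "0 0 4 0 0 0 230; 0 0 3.9 0 0 0 230; 0 0 0 -1.31 -2.64 0 230; 0 0 0 -1.31 -2.64 0 230; 0 0 0 -1.31 -2.64 0 230; 0 0 0 -1.31 -2.64 0 230; 0 0 0 -1.31 -2.64 0 230; 0 0 0 -1.31 -2.64 0 230; 0 0 0 -1.31 -2.64 0 230; 0 0 0 -1.31 -2.64 0 230"

```text
time_s: 37.25
position: [0.5729, 0.0932, 0.1675]
tool_rot: [[-0.991, 0.133, -0.002], [0.133, 0.991, 0.0], [0.002, -0.0, -1.0]]
ft_force: [0.8, -0.1, -2.7]
grip_width: 0.0134
gripper_force: 59.0
```

Request:
jog_arm --plan "0 0 0 -1.31 -2.64 0 230; 0 0 0 -1.31 -2.64 0 230; 0 0 0 -1.31 -2.64 0 230; 0 0 0 -1.31 -2.64 0 230; 0 0 0 -1.31 -2.64 0 230; 0 0 0 -1.31 -2.64 0 230; 0 0 0 0 0 0 230; 0 0 0 0 0 0 230; 0 0 0 0 0 0 230"

```text
time_s: 38.0
position: [0.6294, -0.0723, 0.1677]
tool_rot: [[-0.991, 0.133, -0.002], [0.133, 0.991, 0.001], [0.002, 0.001, -1.0]]
ft_force: [0.4, 0.5, -1.9]
grip_width: 0.0137
gripper_force: 59.1
```

```bash
python3 go.py .6300 -.0724 .052 172.4; python3 cols.py 2>/dev/null
```

```text
at [ 0.6294 -0.0723  0.1677] psi 172.4 tilt [-0.0021  0.001 ] -> rz -0.0 then cm x -0.06 y -0.01 z 11.57
top [ 0.6311 -0.1834] -7.4 L 88.8 [44.3 58.2] 0.86
top [ 0.6261 -0.2358] -7.4 L 162.3 [81.6 90. ] 0.68
side [ 0.8179 -0.3183] -8.7 L 157.5 [87.4 90.6] 0.81
side [ 0.6498 -0.2941] 172.3 L 143.9 [79.7 79.2] 0.75
side [ 0.6664 -0.2413] -11.9 L 88.6 [49.4 53.7] 0.55
side [ 0.6728 -0.1859] -8.4 L 148.9 [79.4 81.7] 0.55
```

Request:
jog_arm --plan "0 0 0 0 0 2.5 230; 0 0 0 0 0 2.5 230; 0 0 0 0 0 2.5 230; 0 0 0 0 0 1.5 230; 0 0 0 0 0 1 230; 0 0 0 0 0 0.5 230; 0 0 0 0 0 0.5 230; 0 0 0 0 0 0.3 230; 0 0 0 0 0 0 230; 0 0 0 0 0 0 230"

```text
time_s: 39.03
position: [0.6302, -0.0728, 0.0565]
tool_rot: [[-0.991, 0.133, 0.001], [0.133, 0.991, -0.0], [-0.001, -0.0, -1.0]]
ft_force: [0.3, -0.1, -2.4]
grip_width: 0.0135
gripper_force: 59.1
```

Request:
jog_arm --plan "0 0 0 0 0 0.2 230; 0 0 0 0 0 0.1 230; 0 0 0 0 0 0.1 230; 0 0 0 0 0 0 230; 0 0 0 0 0 0 230"

```text
time_s: 39.45
position: [0.6299, -0.0728, 0.0518]
tool_rot: [[-0.991, 0.133, -0.0], [0.133, 0.991, 0.0], [0.0, 0.0, -1.0]]
ft_force: [-0.5, -0.5, -2.6]
grip_width: 0.0134
gripper_force: 59.1
```

Request:
jog_arm --plan "0 0 0 0 0 0.1 230; 0 0 0 0 0 0.1 230; 0 0 0 0 0 0.1 230; 0 0 0 0 0 0 230"

```text
time_s: 39.78
position: [0.6299, -0.0728, 0.0491]
tool_rot: [[-0.991, 0.133, 0.0], [0.133, 0.991, -0.0], [-0.0, -0.0, -1.0]]
ft_force: [-1.0, -0.1, -1.0]
grip_width: 0.0136
gripper_force: 59.5
```

Request:
jog_arm --plan "0 0 0 -0.2 0 0 230; 0 0 0 -0.2 0 0 230; 0 0 0 0 0 0 230"

```text
time_s: 40.03
position: [0.6343, -0.0734, 0.049]
tool_rot: [[-0.991, 0.133, 0.001], [0.133, 0.991, -0.0], [-0.001, -0.0, -1.0]]
ft_force: [-0.4, 0.5, 1.5]
grip_width: 0.0135
gripper_force: 59.5
```

Request:
jog_arm --plan "0 0 0 -0.1 0 0 230; 0 0 0 -0.1 0 0 230; 0 0 0 0 0 0 230"

```text
time_s: 40.28
position: [0.6345, -0.0734, 0.049]
tool_rot: [[-0.991, 0.133, -0.004], [0.133, 0.991, 0.0], [0.004, -0.0, -1.0]]
ft_force: [-8.9, -0.1, 6.4]
grip_width: 0.0137
gripper_force: 60.0
```

Request:
jog_arm --plan "0 0 0 -0.1 0 0 230; 0 0 0 -0.1 0 0 230; 0 0 0 0 0 0 230"

```text
time_s: 40.53
position: [0.6346, -0.0734, 0.049]
tool_rot: [[-0.991, 0.132, -0.009], [0.132, 0.991, 0.001], [0.009, -0.0, -1.0]]
ft_force: [-19.0, 1.3, 12.8]
grip_width: 0.0136
gripper_force: 60.6
```

Request:
jog_arm --plan "0 0 0 0.3 0 0 230; 0 0 0 0 0 0 165; 0 0 0 0 0 0 165; 0 0 0 0 0 0 165; 0 0 0 0 0 -1.5 165; 0 0 0 0 0 -3 165; 0 0 0 0 0 -3.5 165; 0 0 0 0 0 -3.5 165; 0 0 0 0 0 0 165; 0 0 0 0 0 0 165"

```text
time_s: 41.37
position: [0.6359, -0.0736, 0.1659]
tool_rot: [[-0.991, 0.133, 0.005], [0.133, 0.991, -0.001], [-0.005, -0.001, -1.0]]
ft_force: [0.2, -0.2, -1.3]
grip_width: 0.0301
gripper_force: 0.0
```

Request:
jog_arm --plan "0 0 0 2.5 2.5 0 130; 0 0 0 2.5 2.5 0 130; 0 0 0 2.5 2.5 0 130; 0 0 0 2.5 2.5 0 130; 0 0 0 2.5 2.5 0 130; 0 0 0 2.5 2.5 0 130; 0 0 0 2.5 2.5 0 130; 0 0 0 2 2.5 0 130; 0 0 0 0 0 0 130; 0 0 0 0 0 0 130"

```text
time_s: 42.2
position: [0.4672, 0.1517, 0.1629]
tool_rot: [[-0.991, 0.13, -0.002], [0.13, 0.991, -0.0], [0.002, -0.0, -1.0]]
ft_force: [-0.1, 0.7, -0.5]
grip_width: 0.0417
gripper_force: 0.0
```

```bash
cat > chk.py <<'E'
from h import *
import sys
d=img('top',sys.argv[1]); R=np.array([[np.cos(np.radians(-7.6)),np.sin(np.radians(-7.6))],[-np.sin(np.radians(-7.6)),np.cos(np.radians(-7.6))]])
for o in columns(d,'top',.055): print(np.round((o[0]-[.6162,-.1755])@R.T*1000,1),round(o[1],1),'L',round(o[2]*1e3,1),round(o[5],2))
c=d['pixels'][140:350,230:500,::-1]; cv2.imwrite('pics/%sc.png'%sys.argv[1],cv2.resize(c,None,fx=2.8,fy=2.8,interpolation=cv2.INTER_CUBIC))
E
python3 go.py .4267 -.019 .08 172.4; python3 chk.py t8 2>/dev/null
```

```text
at [0.4672 0.1517 0.1629] psi 172.5 tilt [-0.0017 -0.0002] -> rz 0.1 then cm x 1.75 y -17.45 z 8.29
[  5.4 102.7] -7.8 L 120.9 0.92
[  5.2 -52.7] -7.5 L 156.3 0.77
[ 3.4 -1.1] -5.7 L 85.4 0.74
[ 4.7 51.2] -8.1 L 139.0 0.69
```

View pics/t8c.png

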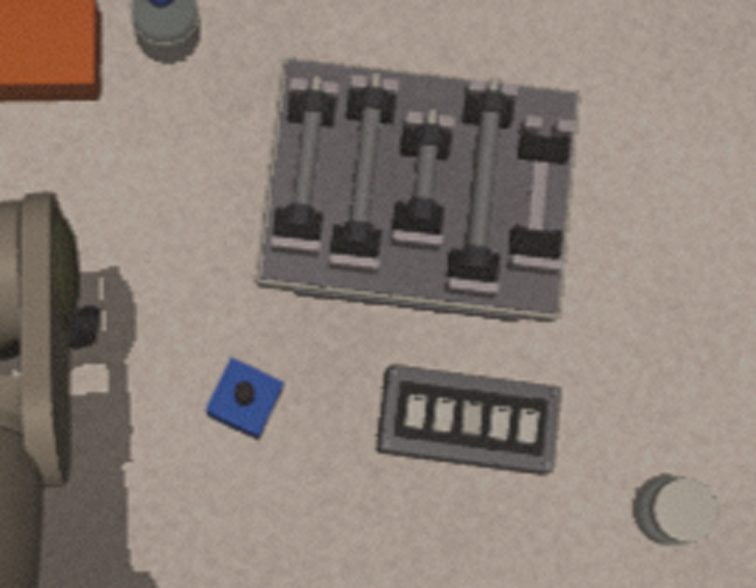

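All four columns are home with nozzles in the slots and place 5 is empty. The stylus is at (245,393) in the crop, and rockers 1–5 run from (416,410) to (530,425). Next I refine the box and stylus poses.

Run:
```python
from h import *
for n in ('top','side'):
    d=img(n); P=d['P']; px=d['pixels'].astype(int)
    B=(P[...,0]>.35)&(P[...,0]<.47)&(P[...,1]<-.12)&(P[...,1]>-.3)
    m=B&(P[...,2]>.036)&(P[...,2]<.06); r=cv2.minAreaRect((P[m][:,:2]*1000).astype(np.float32)); print(n,'box',np.round(r[0],1),np.round(r[1],1),round(r[2],2), 'med z',np.median(P[m][:,2]))
    w=(B&(px.min(-1)>110)&(P[...,2]>.036)).astype(np.uint8)
    k,l,st,ce=cv2.connectedComponentsWithStats(w,connectivity=4)
    for i in range(1,k):
        if st[i,4]>25:
            v,u=np.nonzero(l==i); q=unproj(d,np.c_[u,v],.047); h=P[l==i]
            c=q.mean(0); s=(h[:,0]-c[0]); sl=np.polyfit(s,h[:,2],1)[0]
            print('  rocker',st[i,4],np.round(c*1000,1),'range x',np.round(np.ptp(q[:,0])*1000,1),'y',np.round(np.ptp(q[:,1])*1000,1),'slope',round(sl,2))
    S=(abs(P[...,0]-.427)<.05)&(abs(P[...,1]+.019)<.05)
    m=S&(P[...,2]>.10)&(P[...,2]<.125); print('grip',np.round(P[m].mean(0),4),m.sum())
    m=S&(P[...,2]>.064)&(P[...,2]<.078); r=cv2.minAreaRect((P[m][:,:2]*1000).astype(np.float32)); print('stand',r, 'z',np.median(P[m][:,2]))
    m=B&(P[...,2]>.036)
```

```text
top box [ 409.2 -212.5] [149.8  75. ] 82.05 med z 0.04100930982983342
  rocker 61 [ 413.7 -164.4   47. ] range x 26.3 y 14.9 slope 0.26
  rocker 62 [ 410.9 -188.1   47. ] range x 26.2 y 14.9 slope 0.22
  rocker 53 [ 408.6 -212.2   47. ] range x 23.8 y 12.4 slope -0.2
  rocker 60 [ 403.9 -235.7   47. ] range x 26.2 y 15.1 slope 0.2
  rocker 63 [ 400.9 -259.2   47. ] range x 26.2 y 15.1 slope 0.08
grip [ 0.4263 -0.0191  0.1134] 42
stand ((427.00164794921875, -19.278873443603516), (49.637779235839844, 50.037784576416016), 63.571285247802734) z 0.06936652743581861
side box [ 408.7 -208.1] [156.6  78.1] 82.09 med z 0.04300859524882811
  rocker 36 [ 403.2 -263.    47. ] range x 24.6 y 23.8 slope 0.03
  rocker 35 [ 405.5 -238.8   47. ] range x 24.1 y 20.6 slope 0.12
  rocker 39 [ 413.1 -191.    47. ] range x 25.3 y 20.4 slope 0.12
  rocker 42 [ 416.4 -167.3   47. ] range x 25.4 y 21.2 slope 0.11
grip [ 0.4243 -0.0134  0.1115] 69
stand ((425.97332763671875, -16.05200958251953), (53.6829948425293, 55.61705780029297), 64.696044921875) z 0.07141295558561889
```

Rocker 3 already reads on, so only rockers 1, 2 and 4 need pressing. Now fetch the stylus.

Request:
jog_arm --plan "0 0 0 0.35 -2.9 0 130; 0 0 0 0.35 -2.9 0 130; 0 0 0 0.35 -2.9 0 130; 0 0 0 0.35 -2.9 0 130; 0 0 0 0.35 -2.9 0 130; 0 0 0 0 -2.9 0 130; 0 0 0 0 0 0 130; 0 0 0 0 0 0 130; 0 0 0 0 0 0 130"

```text
time_s: 43.15
position: [0.4278, -0.0197, 0.1637]
tool_rot: [[-0.991, 0.134, -0.0], [0.134, 0.991, 0.0], [0.0, 0.0, -1.0]]
ft_force: [0.4, -0.6, -0.5]
grip_width: 0.0416
gripper_force: 0.0
```

```bash
python3 go.py .4266 -.0192 .082 172.4
```

```text
at [ 0.4278 -0.0197  0.1637] psi 172.3 tilt [-0.0002  0.0003] -> rz -0.1 then cm x 0.13 y 0.03 z 8.17
```

Request:
jog_arm --plan "0 0 0 0.1 0 2.5 130; 0 0 0 0 0 2.5 130; 0 0 0 0 0 2 130; 0 0 0 0 0 1.2 130; 0 0 0 0 0 0 130; 0 0 0 0 0 0 130; 0 0 0 0 0 0 210; 0 0 0 0 0 0 215; 0 0 0 0 0 0 220; 0 0 0 0 0 0 220" --grip_force 40

```text
time_s: 43.98
position: [0.4272, -0.0193, 0.0826]
tool_rot: [[-0.991, 0.133, 0.002], [0.133, 0.991, -0.0], [-0.002, -0.0, -1.0]]
ft_force: [-0.2, 1.3, 5.4]
grip_width: 0.0148
gripper_force: 39.2
```

Request:
jog_arm --plan "0 0 0 0 0 0 230; 0 0 0 0 0 0 230; 0 0 0 0 0 0 230"

```text
time_s: 44.23
position: [0.4272, -0.0193, 0.0826]
tool_rot: [[-0.991, 0.133, 0.002], [0.133, 0.991, -0.0], [-0.002, 0.0, -1.0]]
ft_force: [0.9, 2.8, 6.6]
grip_width: 0.0151
gripper_force: 39.3
```

Request:
jog_arm --plan "0 0 0 0 0 -0.5 230; 0 0 0 0 0 -1.5 230; 0 0 0 0 0 -2 230; 0 0 0 0 0 -2 230; 0 0 0 0 0 -2 230; 0 0 0 0 0 -1.5 230; 0 0 0 0 0 0 230; 0 0 0 0 0 0 230; 0 0 0 0 0 0 230"

```text
time_s: 44.98
position: [0.4262, -0.0192, 0.1762]
tool_rot: [[-0.991, 0.133, -0.001], [0.133, 0.991, 0.0], [0.001, 0.0, -1.0]]
ft_force: [0.2, 0.2, -0.7]
grip_width: 0.0147
gripper_force: 39.0
```

```bash
python3 go.py .4252 -.1663 .14 172.4
python3 - <<'E'
from h import *
s=env.observe(); p=s['position']
d=img('side','s9'); P=d['P']; c=cv2.imread('pics/s9.png')
W=np.linalg.inv(d['world_from_camera']); q=W@np.r_[p,1]; u,v=int(q[0]/q[2]*d['f']+d['cx']),int(q[1]/q[2]*d['f']+d['cy']); print(u,v)
cv2.imwrite('pics/s9c.png',cv2.resize(c[v-70:v+90,u-80:u+80],None,fx=3.7,fy=3.7,interpolation=cv2.INTER_CUBIC))
E
```

```text
at [ 0.4262 -0.0192  0.1762] psi 172.4 tilt [-0.0012  0.0004] -> rz -0.0 then cm x -1.85 y -14.59 z 3.62
353 202
```

View pics/s9c.png

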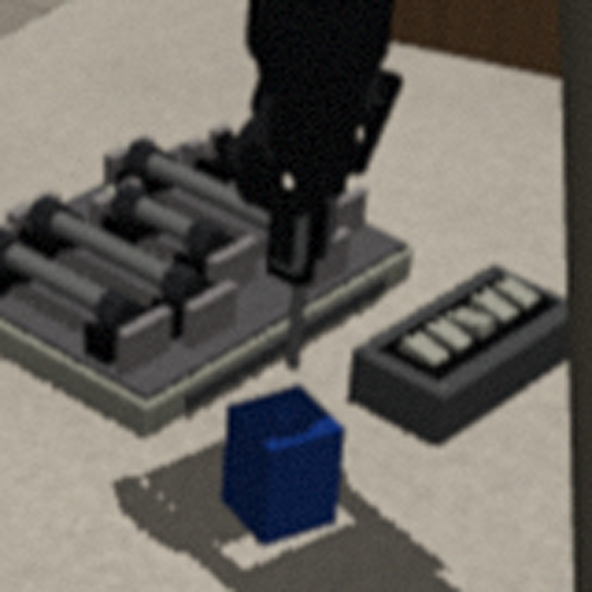

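The stylus is held upright, with its rod at (297,320) clear of the stand. Now rocker 1.

Request:
jog_arm --plan "0 0 0 -0.35 -2.9 0 230; 0 0 0 -0.35 -2.9 0 230; 0 0 0 -0.35 -2.9 0 230; 0 0 0 -0.4 -2.9 0 230; 0 0 0 -0.4 -3 0 230; 0 0 0 0 0 1 230; 0 0 0 0 0 1.5 230; 0 0 0 0 0 1 230; 0 0 0 0 0 0 230; 0 0 0 0 0 0 230"

```text
time_s: 45.87
position: [0.4253, -0.1663, 0.1411]
tool_rot: [[-0.991, 0.133, -0.002], [0.133, 0.991, 0.001], [0.002, 0.001, -1.0]]
ft_force: [-0.4, 0.7, -0.5]
grip_width: 0.0148
gripper_force: 39.1
```

```bash
python3 go.py .4252 -.1663 .123 172.4
```

```text
at [ 0.4253 -0.1663  0.1411] psi 172.4 tilt [-0.0019  0.0014] -> rz -0.0 then cm x 0.01 y -0.0 z 1.81
```

Request:
jog_arm --plan "0 0 0 0 0 0.8 230; 0 0 0 0 0 0.6 230; 0 0 0 0 0 0.3 230; 0 0 0 0 0 0.2 230; 0 0 0 0 0 0 230; 0 0 0 0 0 0 230"

```text
time_s: 46.37
position: [0.4257, -0.1665, 0.1229]
tool_rot: [[-0.991, 0.133, 0.0], [0.133, 0.991, -0.0], [-0.0, -0.0, -1.0]]
ft_force: [-0.3, -0.5, 0.4]
grip_width: 0.0146
gripper_force: 39.1
```

Request:
jog_arm --plan "0 0 0 0 0 0.2 230; 0 0 0 0 0 0 230; 0 0 0 0 0 0 230"

```text
time_s: 46.62
position: [0.4259, -0.1666, 0.121]
tool_rot: [[-0.991, 0.133, 0.001], [0.133, 0.991, -0.0], [-0.001, -0.0, -1.0]]
ft_force: [0.4, 0.1, 1.2]
grip_width: 0.0147
gripper_force: 39.2
```

Request:
jog_arm --plan "0 0 0 0 0 0.1 230; 0 0 0 0 0 0.1 230; 0 0 0 0 0 0 230; 0 0 0 0 0 0 230"

```text
time_s: 46.95
position: [0.4259, -0.1667, 0.1189]
tool_rot: [[-0.991, 0.133, 0.001], [0.133, 0.991, -0.0], [-0.001, -0.0, -1.0]]
ft_force: [2.5, -0.0, 2.3]
grip_width: 0.0149
gripper_force: 39.3
```

Request:
jog_arm --plan "0 0 0 0 0 0.1 230; 0 0 0 0 0 0.1 230; 0 0 0 0 0 0 230"

```text
time_s: 47.2
position: [0.4263, -0.1669, 0.1177]
tool_rot: [[-0.991, 0.133, 0.002], [0.133, 0.991, -0.001], [-0.002, -0.001, -1.0]]
ft_force: [1.2, 0.4, 10.9]
grip_width: 0.0147
gripper_force: 40.5
```

Request:
jog_arm --plan "0 0 0 0 0 0.1 230; 0 0 0 0 0 0 230"

```text
time_s: 47.37
position: [0.4266, -0.167, 0.1174]
tool_rot: [[-0.991, 0.133, 0.003], [0.133, 0.991, -0.002], [-0.004, -0.002, -1.0]]
ft_force: [0.4, 2.2, 17.7]
grip_width: 0.0149
gripper_force: 41.3
```

```bash
cat > rk.py <<'E'
from h import *
d=img('top'); P=d['P']; px=d['pixels'].astype(int)
C=np.array([.4092,-.2125]); t=np.radians(-7.9); R=np.array([[np.cos(t),np.sin(t)],[-np.sin(t),np.cos(t)]])
k=(P[...,:2]-C)@R.T
for i,y in enumerate([48,24,0,-24,-48]):
    m=(abs(k[...,1]*1000-y)<6)&(abs(k[...,0])<.013)&(P[...,2]>.036)&(P[...,2]<.06)
    if m.sum()>20:
        print(i+1,m.sum(),'near z',round(np.median(P[m&(k[...,0]<-.005)][:,2])*1000,1),'far z',round(np.median(P[m&(k[...,0]>.005)][:,2])*1000,1))
E
python3 rk.py
```

```text
(no output)
```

Request:
jog_arm --plan "0 0 0 0 0 -0.6 230; 0 0 0 0 0 -1.2 230; 0 0 0 0 0 -0.7 230; 0 0 0 0 -1.2 0 230; 0 0 0 0.1 -1.2 0 230; 0 0 0 0 0 0 230; 0 0 0 0 0 0 230; 0 0 0 0 0 0 230"

```text
time_s: 48.08
position: [0.4211, -0.1902, 0.1403]
tool_rot: [[-0.991, 0.134, -0.001], [0.134, 0.991, 0.001], [0.001, 0.001, -1.0]]
ft_force: [0.3, -0.2, -1.0]
grip_width: 0.0146
gripper_force: 39.2
```

```bash
python3 go.py .4219 -.19 .121 172.4; python3 rk.py
```

```text
at [ 0.4211 -0.1902  0.1403] psi 172.3 tilt [-0.0011  0.0009] -> rz -0.1 then cm x -0.08 y 0.03 z 1.93
```

Request:
jog_arm --plan "0 0 0 -0.05 0 0.8 230; 0 0 0 0 0 0.6 230; 0 0 0 0 0 0.3 230; 0 0 0 0 0 0.2 230; 0 0 0 0 0 0.1 230; 0 0 0 0 0 0.1 230; 0 0 0 0 0 0 230"

```text
time_s: 48.72
position: [0.4222, -0.1903, 0.1199]
tool_rot: [[-0.991, 0.133, 0.001], [0.133, 0.991, -0.0], [-0.001, -0.0, -1.0]]
ft_force: [1.5, 0.7, 1.4]
grip_width: 0.015
gripper_force: 39.4
```

Request:
jog_arm --plan "0 0 0 0 0 0.1 230; 0 0 0 0 0 0.1 230; 0 0 0 0 0 0 230"

```text
time_s: 48.97
position: [0.4224, -0.1904, 0.1182]
tool_rot: [[-0.991, 0.133, 0.001], [0.133, 0.991, -0.001], [-0.001, -0.001, -1.0]]
ft_force: [1.5, 1.0, 6.0]
grip_width: 0.0152
gripper_force: 40.0
```

Request:
jog_arm --plan "0 0 0 0 0 0.1 230; 0 0 0 0 0 0 230; 0 0 0 0 0 0 230"

```text
time_s: 49.22
position: [0.4227, -0.1906, 0.1179]
tool_rot: [[-0.991, 0.133, 0.002], [0.133, 0.991, -0.001], [-0.002, -0.001, -1.0]]
ft_force: [0.7, 1.6, 10.8]
grip_width: 0.0148
gripper_force: 40.7
```

Request:
jog_arm --plan "0 0 0 0 0 -0.6 230; 0 0 0 0 0 -1.2 230; 0 0 0 0 0 -0.7 230; 0 0 0 0 -2.4 0 230; 0 0 0 0.1 -2.3 0 230; 0 0 0 0 0 0 230; 0 0 0 0 0 0 230; 0 0 0 0 0 0 230"

```text
time_s: 49.88
position: [0.4145, -0.2362, 0.1416]
tool_rot: [[-0.991, 0.133, -0.001], [0.133, 0.991, 0.001], [0.001, 0.001, -1.0]]
ft_force: [0.7, -0.1, -0.2]
grip_width: 0.0148
gripper_force: 39.2
```

```bash
python3 go.py .4153 -.2376 .121 172.4
```

```text
at [ 0.4145 -0.2362  0.1416] psi 172.4 tilt [-0.0007  0.0007] -> rz -0.0 then cm x -0.1 y -0.13 z 2.06
```

Request:
jog_arm --plan "0 0 0 -0.05 -0.1 0.8 230; 0 0 0 0 0 0.6 230; 0 0 0 0 0 0.4 230; 0 0 0 0 0 0.2 230; 0 0 0 0 0 0.1 230; 0 0 0 0 0 0.1 230; 0 0 0 0 0 0 230"

```text
time_s: 50.47
position: [0.4153, -0.2377, 0.1199]
tool_rot: [[-0.991, 0.133, 0.0], [0.133, 0.991, -0.0], [-0.001, -0.0, -1.0]]
ft_force: [1.4, 0.7, 0.6]
grip_width: 0.0151
gripper_force: 39.5
```

Request:
jog_arm --plan "0 0 0 0 0 0.1 230; 0 0 0 0 0 0.1 230; 0 0 0 0 0 0 230"

```text
time_s: 50.72
position: [0.4155, -0.238, 0.1182]
tool_rot: [[-0.991, 0.133, 0.001], [0.133, 0.991, -0.001], [-0.001, -0.001, -1.0]]
ft_force: [1.2, 1.7, 5.5]
grip_width: 0.0149
gripper_force: 40.0
```

Request:
jog_arm --plan "0 0 0 0 0 0.1 230; 0 0 0 0 0 0 230; 0 0 0 0 0 0 230"

```text
time_s: 50.97
position: [0.4157, -0.2381, 0.1179]
tool_rot: [[-0.991, 0.133, 0.002], [0.133, 0.991, -0.002], [-0.002, -0.001, -1.0]]
ft_force: [0.9, 1.9, 11.8]
grip_width: 0.0151
gripper_force: 40.8
```

Request:
jog_arm --plan "0 0 0 0 0 -1 230; 0 0 0 0 0 -2.5 230; 0 0 0 0 0 -2.5 230; 0 0 0 0.3 3 0 230; 0 0 0 0.3 3 0 230; 0 0 0 0.3 3 0 230; 0 0 0 0.3 3 0 230; 0 0 0 0.3 3 0 230; 0 0 0 0.3 3 0 230; 0 0 0 0 3 0 230"

```text
time_s: 51.8
position: [0.4243, -0.0258, 0.1766]
tool_rot: [[-0.991, 0.133, -0.001], [0.133, 0.991, -0.0], [0.001, -0.0, -1.0]]
ft_force: [0.5, 0.8, -1.0]
grip_width: 0.0148
gripper_force: 39.3
```

Request:
jog_arm --plan "0 0 0 0 0.7 0 230; 0 0 0 0 0 0 230; 0 0 0 0 0 0 230; 0 0 0 0 0 0 230"

```text
time_s: 52.13
position: [0.4261, -0.0212, 0.1767]
tool_rot: [[-0.991, 0.134, -0.0], [0.134, 0.991, -0.0], [0.0, -0.0, -1.0]]
ft_force: [0.2, -0.4, -0.3]
grip_width: 0.0149
gripper_force: 39.3
```

```bash
python3 go.py .4270 -.0193 .145 172.4; python3 rk.py
python3 - <<'E'
from h import *
s=env.observe(); p=s['position']
d=img('side','s10'); c=cv2.imread('pics/s10.png'); cv2.imwrite('pics/s10c.png',cv2.resize(c[150:290,300:450],None,fx=4.2,fy=4.2,interpolation=cv2.INTER_CUBIC))
E
```

```text
at [ 0.4261 -0.0212  0.1767] psi 172.3 tilt [-0.0003 -0.0003] -> rz -0.1 then cm x -0.07 y 0.2 z 3.17
1 52 near z 49.1 far z 45.9
2 55 near z 48.9 far z 45.4
3 53 near z 48.7 far z 45.3
4 57 near z 48.2 far z 45.1
5 55 near z 45.0 far z 49.1
```

View pics/s10c.png

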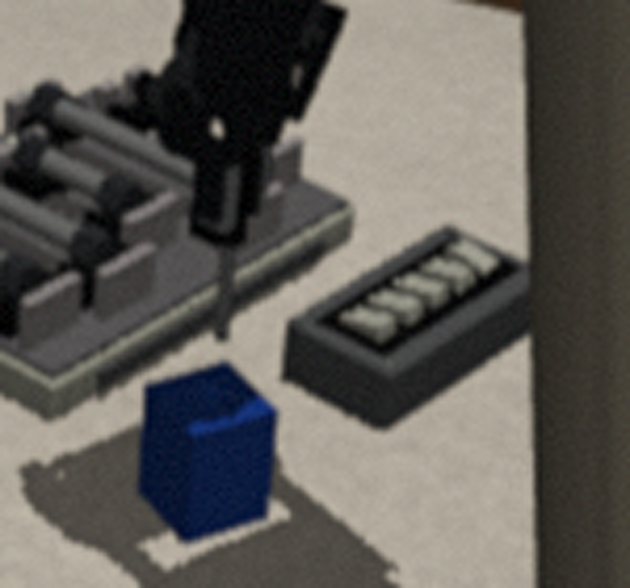

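Rockers 1–4 are on and 5 is off. The stylus is at (222,290), above the stand. Now put it back.

Request:
jog_arm --plan "0 0 0 -0.1 0.2 1 230; 0 0 0 0 0 1 230; 0 0 0 0 0 0.7 230; 0 0 0 0 0 0 230; 0 0 0 0 0 0 230; 0 0 0 0 0 0 230"

```text
time_s: 52.73
position: [0.4276, -0.0188, 0.1502]
tool_rot: [[-0.991, 0.133, 0.001], [0.133, 0.991, -0.0], [-0.001, -0.0, -1.0]]
ft_force: [-0.0, -0.5, -0.8]
grip_width: 0.015
gripper_force: 39.3
```

```bash
python3 go.py .4272 -.0193 .13 172.4
```

```text
at [ 0.4276 -0.0188  0.1502] psi 172.3 tilt [ 0.0005 -0.0002] -> rz -0.1 then cm x 0.03 y -0.06 z 2.02
```

Request:
jog_arm --plan "0 0 0 0 -0.05 0.5 230; 0 0 0 0 0 0.5 230; 0 0 0 0 0 0.5 230; 0 0 0 0 0 0.5 230; 0 0 0 0 0 0 230; 0 0 0 0 0 0 230"

```text
time_s: 53.23
position: [0.4271, -0.0188, 0.1295]
tool_rot: [[-0.991, 0.133, -0.001], [0.133, 0.991, 0.0], [0.001, 0.0, -1.0]]
ft_force: [-0.1, 0.2, -0.6]
grip_width: 0.0148
gripper_force: 39.3
```

Request:
jog_arm --plan "0 0 0 0 0 0.8 230; 0 0 0 0 0 0.8 230; 0 0 0 0 0 0.8 230; 0 0 0 0 0 0 230; 0 0 0 0 0 0 230"

```text
time_s: 53.65
position: [0.427, -0.0188, 0.1053]
tool_rot: [[-0.991, 0.133, -0.001], [0.133, 0.991, 0.0], [0.001, 0.0, -1.0]]
ft_force: [-0.1, -0.2, -0.9]
grip_width: 0.0147
gripper_force: 39.3
```

Request:
jog_arm --plan "0 0 0 0 0 0.8 230; 0 0 0 0 0 0.8 230; 0 0 0 0 0 0.4 230; 0 0 0 0 0 0 230; 0 0 0 0 0 0 230"

```text
time_s: 54.07
position: [0.4272, -0.0189, 0.0856]
tool_rot: [[-0.991, 0.133, -0.001], [0.133, 0.991, 0.0], [0.001, 0.0, -1.0]]
ft_force: [-0.9, 0.1, -0.5]
grip_width: 0.0146
gripper_force: 39.3
```

Request:
jog_arm --plan "0 0 0 0 0 0.1 230; 0 0 0 0 0 0.1 230; 0 0 0 0 0 0.1 230; 0 0 0 0 0 0 230"

```text
time_s: 54.4
position: [0.4272, -0.0189, 0.0828]
tool_rot: [[-0.991, 0.133, 0.0], [0.133, 0.991, -0.0], [-0.0, -0.0, -1.0]]
ft_force: [-0.0, 1.2, -0.0]
grip_width: 0.0147
gripper_force: 39.3
```

Opening now lets it drop home. Then I raise the arm and move off for a check.

Request:
jog_arm --plan "0 0 0 0 0 0.1 230; 0 0 0 0 0 0 230; 0 0 0 0 0 0 150; 0 0 0 0 0 0 150; 0 0 0 0 0 0 150; 0 0 0 0 0 0 150; 0 0 0 0 0 -1.5 150; 0 0 0 0 0 -3 150; 0 0 0 0 0 -3 150; 0 0 0 0 0 -2 150"

```text
time_s: 55.23
position: [0.4276, -0.019, 0.1791]
tool_rot: [[-0.991, 0.133, 0.002], [0.133, 0.991, -0.001], [-0.002, -0.0, -1.0]]
ft_force: [0.5, -0.6, -0.4]
grip_width: 0.0352
gripper_force: 0.0
```

Request:
jog_arm --plan "0 0 0 0 2.5 0 150; 0 0 0 0 2.9 0 150; 0 0 0 0 2.9 0 150; 0 0 0 0 2.9 0 150; 0 0 0 0 2.9 0 150; 0 0 0 0 2.9 0 150; 0 0 0 0 2.9 0 150; 0 0 0 0 0 0 150; 0 0 0 0 0 0 150; 0 0 0 0 0 0 150"

```text
time_s: 56.07
position: [0.4535, 0.1779, 0.1766]
tool_rot: [[-0.991, 0.132, -0.001], [0.132, 0.991, -0.0], [0.001, -0.0, -1.0]]
ft_force: [0.2, -0.2, 0.6]
grip_width: 0.0353
gripper_force: 0.0
```

```bash
python3 chk.py t11 2>/dev/null; python3 rk.py; python3 -c "
from h import *
d=img('top');P=d['P'];S=(abs(P[...,0]-.427)<.03)&(abs(P[...,1]+.019)<.03)&(P[...,2]>.1)
print('grip',P[S].mean(0),np.median(P[S][:,2]),S.sum())"
```

```text
[  4.6 102.9] -7.8 L 121.5 0.89
[  6.  -52.7] -7.8 L 157.2 0.87
[ 5.1 51.3] -7.7 L 138.3 0.64
[ 4.  -1.6] -8.2 L 86.1 0.63
[-4.4  2.9] -5.0 L 87.7 0.33
1 55 near z 49.0 far z 45.2
2 53 near z 49.5 far z 46.4
3 52 near z 48.8 far z 46.0
4 54 near z 50.0 far z 44.9
5 53 near z 46.5 far z 49.7
grip [ 0.42677901 -0.01968365  0.11380517] 0.11361682310452692 39
```

View pics/t11c.png

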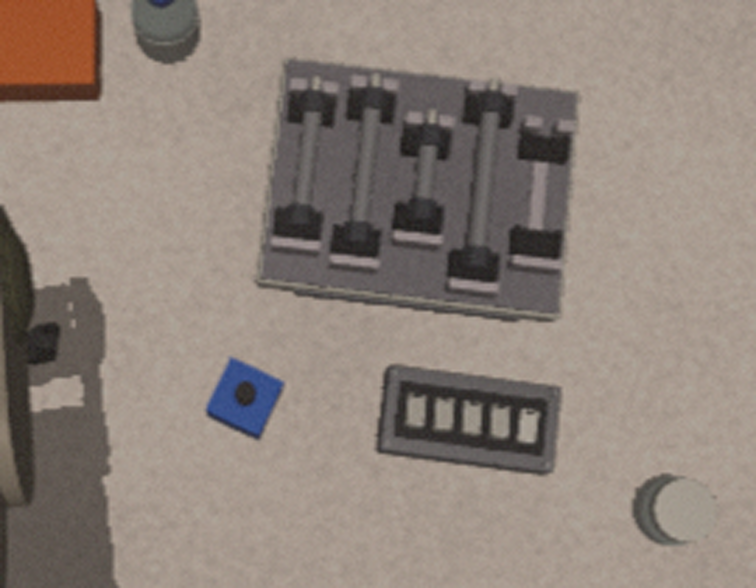

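The picture shows the four columns home, with cradle 5 empty. The stylus is back in its stand at (245,393), the same height as at the start. Rockers 1–4 are on, 5 is off, and the bystanders haven't moved.

```bash
python3 -c "
from rig import job; print(job.close_job())"
```

```text
the job is handed in; nothing more can be done
None
```

I handed the job in with columns c, d, a and e home in places 1–4, place 5 empty, rockers 1–4 on and 5 off, the stylus back in its stand, and the bystanders not visibly moved; the hand-in call returned no verdict.

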